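# Put away the robot-kit parts after class

### The arm

A 6-joint arm with a two-finger parallel gripper is mounted at the origin on the work surface. World frame = base frame: x ahead of the robot, y to its left, z up, the work surface at z = 0. Lengths are in m, angles in rad, forces in N, time in s.
With the tool pointing down it reaches from about 0.275 to 0.975 m from the base axis. Payload 8.4 kg.
Tool frame: the origin (TCP) lies midway between the tips of the shut fingers; the grasp point (between the pads) lies 19 mm behind it; x points along the fingers, z is the direction in which the jaws open and shut, and the axes are right-handed (so a half turn about x gives the same grasp; the last joint's range is limited). The gripper opens to 92 mm and grips with 3 to 60 N. Pads are 20 mm wide; open, the fingers measure 128 mm over their backs; the gripper's body (75 mm by 189 mm) begins 69 mm behind the grasp point.
Start: joints at [-0.002, 0.353, 1.633, -0, 1.155, -0.002], TCP at [0.625, -0, 0.215] pointing down, gripper open.
Joint ranges: [-2.63, 2.63], [-0.92, 2.1], [0.06, 2.66], [-1.3, 4.44], [0, 2.69], [-3.02, 3.02]. Speed limits (rad/s): [2.22, 2.22, 2.79, 3.14, 3.14, 3.14].

### API

Orientations are given as [roll, pitch, yaw] about the fixed x, y, z axes, in that order (R = Rz(yaw) Ry(pitch) Rx(roll)).
In Python, from cell import bot gives the robot as it stands.
- The arm moves only by the shell command python3 -m handwheel 'ROWS'. ROWS is JSON, a list of rows, each a list of 7 numbers: the finger opening in m, from 0 to 0.0919, then the shift along the tool's x, y, z in m, then the turn, a rotation vector about the tool's x, y, z in rad. In form: [[fingers, tx, ty, tz, rx, ry, rz], ...]. A call has 1 to 20 rows; each row is the pose to reach, as a shift and turn from the pose measured when the call began, along the tool's axes at that moment; what a row does not reach only later rows make up. A row lasts 1/10 s, in which the tool goes at most 50 mm and 8.59 degrees, less where a joint would pass 70% of its speed; a pose out of reach is approached as far as the arm can. A call with a gripper value outside its range is refused whole. The fingers move at their own pace and stop on an object; the grip force is fixed at half the most. Time passes only in rows, so rows that repeat a pose let the fingers close. It gives the time, the measured TCP pose, the force and the opening at its end, in the units of the state.
- bot.get_state(): the state, without advancing time (a new reading comes with each control period).
- bot.camera(name): name is "scene" or "side" or "wrist"; returns the picture (400x640x3 uint8, red, green, blue); there is no depth.
- bot.calibration(name): a dict with "fx", "fy", "cx", "cy" (pixels), "k1" (the pictures are not rectified: a ray, as slopes to the right and down, at radius r is drawn at 1 + k1 r^2 times it, then the intrinsics apply), "R" (3x3) and "t" (3): a world point X has camera coordinates R X + t. Camera axes: x right, y down, z forward; pixel columns grow to the right and rows downward; lengths in m; the calibration is good to about 2 mm. A picture is of the moment at which its call begins: read the wrist's pose just before it. calibration takes no time and is no camera call; for the wrist camera it gives the pose at the moment of the call.
- bot.job_done(): hands the job in, once; it reports no verdict.
The state is a dict: "clock": time; "joint_pos": joint angles; "dq": joint speeds; "joint_torque": joint torques, N m; "tcp_pos": TCP position; "ee_rot": TCP orientation; "force": force on the tool from outside, world axes, zero at the start; "moment": the same for the moment, N m; "width": opening from 0.0 (shut) to 1.0 (fully open).
Only numpy, scipy, OpenCV 4.12 (cv2) and the standard library are available. Lean on these libraries where they do the work, as an engineer would, in place of code of your own. Each camera call takes 0.05 s, during which the arm holds its last target.

### The job

The robot-kit parts have been left in two piles on the lid: take the piles apart and put each part away: the controller brick flat in the big tray, the motor flat in the square tray, the distance sensor flat in the narrow tray, the wheel flat in the round dish, and the battery pack lengthwise on the sloped charger, slid all the way down until its end rests against the stop. Set each part down gently, without dropping it, and leave everything released and at rest.

Things in the scene. Friction and masses are not known exactly. Their poses are not given: they have to be found in the camera images.
- controller: Controller brick: the largest of the five, a white rounded box with a black screen and grey buttons on top (partly covered at the start), 100 x 64 x 30 mm (x, y, z), 0.28 kg. Origin: centre of its underside; x along the length, z up; the top is flat. At the bottom of one pile. The piles stand on a fixed blue lid, floor 6 mm, rim 10 mm over the table.
- battery: Battery pack: a plain dark grey rounded box with brass contacts at both ends, 84 x 56 x 30 mm (x, y, z), 0.25 kg, the same either way round. Origin: centre of its underside; x along the length, z up. At the bottom of the other pile. The piles stand on a fixed blue lid, floor 6 mm, rim 10 mm over the table.
- motor: Motor: a square grey box with a white disc on top and a short orange and steel shaft stub (6 mm, look only) on its +x side, 52 x 52 x 28 mm, 0.12 kg. Origin: centre of its underside; z up; the top is flat. Lies on the controller or on the battery pack, sometimes with the wheel on top. 
- sensor: Distance sensor: a long narrow white box with two round black eyes on its -y side, 76 x 34 x 28 mm (x, y, z), 0.06 kg. Origin: centre of its underside; x along the length, z up; the top is flat. Lies on the controller or on the battery pack, sometimes with the wheel on top.
- wheel: Wheel: a black rubber tyre with a grey hub lying flat, 44 mm diameter, 24 mm high, 0.05 kg. Origin: centre of its underside; z is the axle, up. Lies on top of one pile, on the motor or on the sensor, in the third layer. 
- big_tray: Big white-rimmed grey rectangular tray for the controller brick; fixed to the table, its place and yaw vary. Inside 120 x 84 mm (x, y), walls 4 mm thick, rim 10 mm over the table, inner floor 4 mm over the table. Origin: centre of the underside, at table height; z up.
- square_tray: Square white-rimmed grey tray for the motor; fixed to the table, its place and yaw vary. Inside 74 x 74 mm (x, y), walls 4 mm thick, rim 10 mm over the table, inner floor 4 mm over the table. Origin: centre of the underside, at table height; z up.
- narrow_tray: Narrow white-rimmed grey rectangular tray for the distance sensor; fixed to the table, its place and yaw vary. Inside 98 x 56 mm (x, y), walls 4 mm thick, rim 10 mm over the table, inner floor 4 mm over the table. Origin: centre of the underside, at table height; z up.
- round_dish: Round white-rimmed grey dish for the wheel; fixed to the table, its place varies. Inside 68 mm diameter, outside 76 mm, rim 10 mm over the table, inner floor 4 mm over the table. Origin: centre of the underside, at table height; z up.
- charger: Sloped black charger, brass contacts on its stop, fixed, 128 x 80 mm. Origin: underside centre, z up, x level to the high open end. Floor rises 0.314 rad to +x from the stop (low end, x -58, z 12 mm) for 120 mm along it; 70 mm between side walls 10 mm high; stop 14 mm high. Home: pack flat on it, end at the stop, origin at x -18, z 25 mm. Friction 0.6: push the pack's high end down, under 5 N.
Mind the look-alikes: they are no part of the job. What is shaped like the sensor but red or turquoise is not meant.

How it is judged:
At the end, for the whole second after the job is handed in: Brick, motor and sensor flat on the floor of their trays, within 12.5 mm of the centre along x and y; wheel flat in the dish within 14.5 mm; pack flat and lengthwise (0.12 rad) on the slope, within 9.5 mm of the middle and 5 mm of the stop; all released and still (x of controller in the frame of big_tray between -0.0125 and 0.0125 m and y of controller in the frame of big_tray between -0.0125 and 0.0125 m and z of controller in the frame of big_tray below 0.007 m and angle between each of controller, motor, sensor, wheel's own z axis and vertical below 0.06 rad and x of motor in the frame of square_tray between -0.0125 and 0.0125 m and y of motor in the frame of square_tray between -0.0125 and 0.0125 m and z of motor in the frame of square_tray below 0.007 m and x of sensor in the frame of narrow_tray between -0.0125 and 0.0125 m and y of sensor in the frame of narrow_tray between -0.0125 and 0.0125 m and z of sensor in the frame of narrow_tray below 0.007 m and horizontal distance between wheel and round_dish below 0.0145 m and z of wheel in the frame of round_dish below 0.007 m and x of battery in the frame of charger between -0.0225 and -0.0125 m and y of battery in the frame of charger between -0.0095 and 0.0095 m and z of battery in the frame of charger below 0.029 m and angle between the z axis of battery and the z axis of charger, either way round between 0.254 and 0.374 rad and angle between the y axis of battery and the y axis of charger, either way round below 0.12 rad and linear speed of each of controller, battery, motor, sensor, wheel below 0.01 m/s); the robot touches nothing.
It fails at once if the controller is dropped or thrown: it moves faster than 0.8 m/s (a fall of about 3 cm) while the fingers do not hold it (linear speed of controller above 0.8 m/s and contact force between the fingers and controller below 0.05 N).
It fails at once if the battery is dropped or thrown: it moves faster than 0.8 m/s (a fall of about 3 cm) while the fingers do not hold it (linear speed of battery above 0.8 m/s and contact force between the fingers and battery below 0.05 N).
It fails at once if the motor is dropped or thrown: it moves faster than 0.8 m/s (a fall of about 3 cm) while the fingers do not hold it (linear speed of motor above 0.8 m/s and contact force between the fingers and motor below 0.05 N).
It fails at once if the sensor is dropped or thrown: it moves faster than 0.8 m/s (a fall of about 3 cm) while the fingers do not hold it (linear speed of sensor above 0.8 m/s and contact force between the fingers and sensor below 0.05 N).
It fails at once if the wheel is dropped or thrown: it moves faster than 0.8 m/s (a fall of about 3 cm) while the fingers do not hold it (linear speed of wheel above 0.8 m/s and contact force between the fingers and wheel below 0.05 N).
It also fails if it takes over 128 s, if anything falls off the work surface, if the arm or the gripper's body presses on something with over 40 N, if the wrist force passes 120 N, or if a joint passes its speed limit or range.

## Working session

There is one attempt and no reset: what is moved stays moved. The work goes in short steps, Python scripts to look and compute and a shell command to move; the robot and the scene stay as the last step left them, time stands still between calls to the robot, and variables do not carry over. Pictures are saved under pics/ and viewed, and the job is handed in when it is done.

```bash
ls -la; mkdir -p pics; python3 - <<'E'
from cell import bot
import cv2
print(bot.get_state())
for n in ["scene","side","wrist"]:
    c=bot.calibration(n); print(n,c)
    cv2.imwrite(f"pics/{n}0.png",bot.camera(n)[:,:,::-1])
E
```

```text
total 12
drwxr-xr-x  3 agent agent 4096 Dec  7 02:49 .
drwxr-xr-x 23 root  root  4096 Dec  7 02:49 ..
drwxr-xr-x  2 agent agent 4096 Dec  7 02:49 pics
{'clock': 0.0, 'joint_pos': array([-2.38333941e-03,  3.53646586e-01,  1.63412236e+00, -2.11959523e-05,
        1.15521983e+00, -2.38532841e-03]), 'dq': array([ 1.07471781e-03, -4.45398747e-04, -6.90784107e-04,  7.55937872e-05,
        4.29237657e-05, -7.10689756e-04]), 'joint_torque': array([-2.43486713e-03, -5.93846583e+01, -3.34216332e+01,  6.94100303e-02,
        2.34022352e-02, -1.15005114e-04]), 'tcp_pos': array([6.24500811e-01, 4.63464057e-06, 2.13869722e-01]), 'ee_rot': array([-3.13009761,  1.56940008, -3.13008705]), 'force': array([ 0.34086158, -0.29012944,  0.67859032]), 'moment': array([-0.00226092, -0.01874871, -0.00885869]), 'width': 1.0009983726882776}
scene {'fx': 414.5766506814061, 'fy': 414.5766506814061, 'cx': 315.2929652013449, 'cy': 205.91552435492727, 'k1': 0.0064572316061942475, 'R': array([[-0.60014716,  0.79988199,  0.0034923 ],
       [ 0.5084325 ,  0.38483742, -0.77032237],
       [-0.61751096, -0.46053119, -0.63764508]]), 't': array([ 0.27469056, -0.20114052,  1.25935438])}
side {'fx': 514.6445683255795, 'fy': 514.6445683255795, 'cx': 314.51931619205743, 'cy': 202.32131613663853, 'k1': -0.11191565143324447, 'R': array([[ 0.79391577, -0.607471  , -0.02601404],
       [-0.34287869, -0.41196206, -0.84422832],
       [ 0.50212742,  0.67916584, -0.53535204]]), 't': array([-0.35880155,  0.22553279,  1.04137954])}
wrist {'fx': 318.6671762658678, 'fy': 318.6671762658678, 'cx': 318.8802285922518, 'cy': 197.2381300500164, 'k1': -0.055245707191187016, 'R': array([[ 9.99999407e-01, -1.20508702e-04, -1.08201602e-03],
       [ 1.71601685e-04, -9.63984775e-01,  2.65957372e-01],
       [-1.07509715e-03, -2.65957400e-01, -9.63984183e-01]]), 't': array([-0.62441839, -0.02942038,  0.39086839])}
```

View pics/scene0.png

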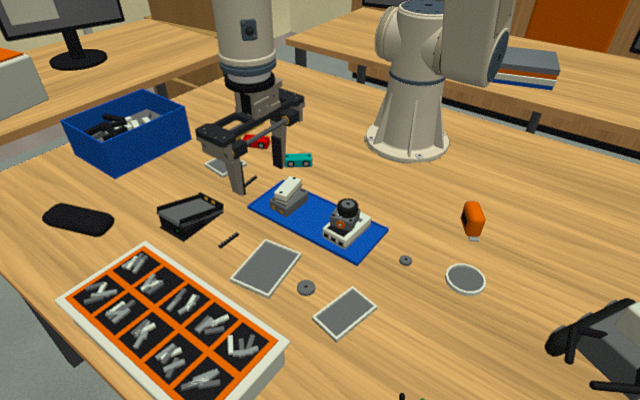

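View pics/side0.png

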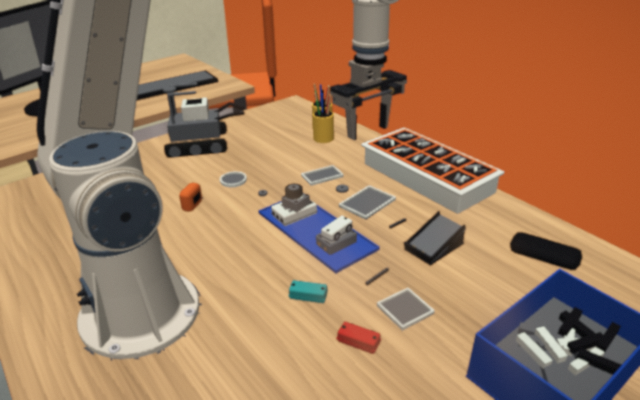

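View pics/wrist0.png

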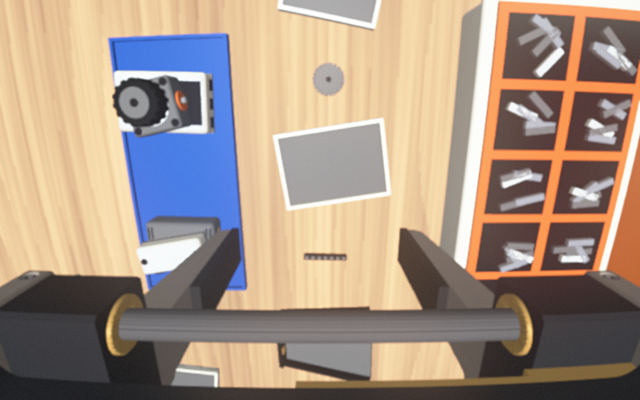

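The wheel sits on the motor on the controller, at about (347,210) in the scene view. The sensor sits on the battery, at about (289,195). The charger is at (190,213), and the trays are at (266,266), (345,312) and (225,165). The dish is at (465,279). Next I'll raise the wrist for an overview.

```bash
cat > h.py <<'E'
import numpy as np, cv2
from cell import bot
from scipy.spatial.transform import Rotation as Ro
def save(name,img,crop=None,s=1):
    if crop: x0,y0,x1,y1=crop; img=img[y0:y1,x0:x1]
    cv2.imwrite(f"pics/{name}.png",cv2.resize(img,None,fx=s,fy=s,interpolation=cv2.INTER_CUBIC)[:,:,::-1])
def ray(c,px):
    K=np.array([[c['fx'],0,c['cx']],[0,c['fy'],c['cy']],[0,0,1.]])
    n=cv2.undistortPoints(np.array(px,float).reshape(-1,1,2),K,np.array([c['k1'],0,0,0.]))[:,0]
    d=np.c_[n,np.ones(len(n))]@c['R']      # R^T d
    o=-c['R'].T@c['t']; return o,d
def onplane(c,px,z):
    o,d=ray(c,px); return o+d*((z-o[2])/d[:,2])[:,None]
def proj(c,X):
    K=np.array([[c['fx'],0,c['cx']],[0,c['fy'],c['cy']],[0,0,1.]])
    return cv2.projectPoints(np.array(X,float).reshape(-1,1,3),cv2.Rodrigues(c['R'])[0],c['t'],K,np.array([c['k1'],0,0,0.]))[0][:,0]
def tool():
    s=bot.get_state(); return s['tcp_pos'],Ro.from_euler('xyz',s['ee_rot']),s
def delta(p,yaw):
    """row shift/turn to bring TCP to p, tool down, jaw axis (tool z) at world angle yaw (mod pi, nearest)"""
    t,R,s=tool()
    best=None
    for k in (-1,0,1):
        y=yaw+k*np.pi
        z=np.array([np.cos(y),np.sin(y),0]);x=np.array([0,0,-1.]);G=Ro.from_matrix(np.c_[x,np.cross(z,x),z])
        rv=(R.inv()*G).as_rotvec()
        if best is None or np.linalg.norm(rv)<np.linalg.norm(best): best=rv
    return np.round(R.inv().apply(np.array(p)-t),4),np.round(best,3)
E
python3 - <<'E'
from h import *
for n in ["scene","side","wrist"]:
    c=bot.calibration(n); print(n,-c['R'].T@c['t'])
print(delta([.58,-.02,.40],0))
E
python3 -m handwheel '[[0.09,-0.05,0,0,0,0,0],[0.09,-0.1,-0.01,-0.02,0,0,0],[0.09,-0.15,-0.02,-0.04,0,0,0],[0.09,-0.2,-0.02,-0.05,0,0,0],[0.09,-0.2,-0.02,-0.05,0,0,0],[0.09,-0.2,-0.02,-0.05,0,0,0],[0.09,-0.2,-0.02,-0.05,0,0,0]]'
python3 - <<'E'
from h import *
c=bot.calibration('wrist');np.save('c1.npy',c,allow_pickle=True)
im=bot.camera('wrist');np.save('im1.npy',im);save('w1',im)
E
```

```text
scene [1.04478627 0.43765833 0.64711877]
side [-0.16071663 -0.83231999  0.73857195]
wrist [0.62488228 0.07551828 0.3840319 ]
(array([-0.1859, -0.02  , -0.0448]), array([ 0.   , -0.001,  0.   ]))
clock: 0.85
tcp_pos: [0.5745, -0.0199, 0.4124]
ee_rot: [3.107, 1.568, 3.107]
force: [0.7, 0.2, -0.2]
width: 0.979
```

View pics/w1.png

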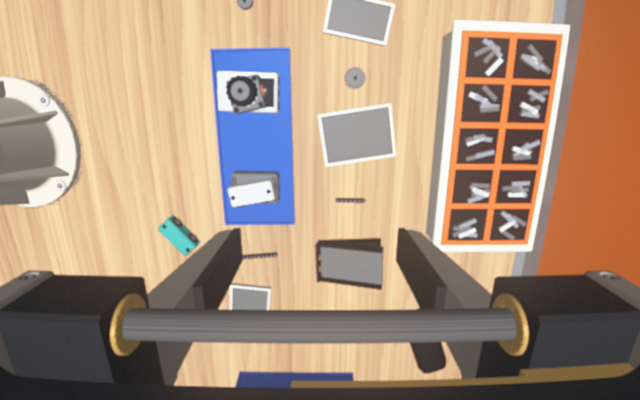

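Overview: the big tray is at (357,135) and the narrow tray at (360,18), cut off. The square tray at (250,300) is partly hidden, and the charger is at (350,263). I'll measure the trays from their rims in the scene, side and wrist views.

```bash
cat > trays.py <<'E'
from h import *
views=[('scene',bot.calibration('scene'),cv2.imread('pics/scene0.png')),('side',bot.calibration('side'),cv2.imread('pics/side0.png')),
('w1',np.load('c1.npy',allow_pickle=True).item(),cv2.imread('pics/w1.png'))]
for n,c,im in views:
    hsv=cv2.cvtColor(im,cv2.COLOR_BGR2HSV)
    m=((hsv[...,1]<45)&(hsv[...,2]>85)).astype(np.uint8)*255
    m=cv2.morphologyEx(m,cv2.MORPH_OPEN,np.ones((2,2)))
    cs,_=cv2.findContours(m,cv2.RETR_EXTERNAL,cv2.CHAIN_APPROX_NONE)
    for k in cs:
        if cv2.contourArea(k)<400 or cv2.contourArea(k)>9000: continue
        P=onplane(c,k[:,0].astype(float),.010)
        (x,y),(w,h),a=cv2.minAreaRect((P[:,:2]*1000).astype(np.float32))
        print(n,k[:,0].mean(0).round(),'ctr %.1f %.1f size %.1f %.1f ang %.1f'%(x,y,w,h,a))
E
python3 trays.py
```

```text
scene [624. 333.] ctr 369.6 606.4 size 153.7 71.3 ang 5.8
scene [345. 314.] ctr 641.1 206.8 size 66.2 107.9 ang 78.7
scene [ 41. 358.] ctr 1035.1 -186.1 size 111.9 409.9 ang 0.1
scene [466. 280.] ctr 430.7 354.7 size 81.2 74.9 ang 23.1
scene [172. 319.] ctr 848.2 -30.7 size 428.0 202.3 ang 90.0
scene [267. 269.] ctr 644.2 17.2 size 131.4 94.6 ang 8.7
scene [346. 232.] ctr 443.5 80.7 size 77.5 122.6 ang 87.4
scene [187. 210.] ctr 623.5 -256.1 size 62.7 106.3 ang 75.4
scene [291. 193.] ctr 423.4 -105.9 size 113.0 79.4 ang 1.1
scene [ 32. 147.] ctr 702.9 -838.1 size 135.3 226.9 ang 89.0
scene [19. 88.] ctr 509.1 -1322.6 size 607.7 143.9 ang 67.1
scene [331.  67.] ctr -325.7 -510.1 size 346.6 152.1 ang 89.9
scene [532.  59.] ctr -907.8 114.6 size 222.6 216.3 ang 16.9
scene [30. 11.] ctr 2.4 -2308.4 size 607.1 253.2 ang 71.5
side [613. 351.] ctr 636.7 -672.6 size 51.8 88.6 ang 73.9
side [557. 351.] ctr 580.0 -604.2 size 195.9 182.7 ang 0.5
side [406. 309.] ctr 423.4 -338.1 size 84.4 84.1 ang 83.7
side [436. 236.] ctr 658.3 -210.9 size 157.0 63.1 ang 12.5
side [337. 235.] ctr 476.1 -54.9 s
[... 178 characters left out ...]
0 442.3 ang 24.0
side [202. 113.] ctr 598.8 874.4 size 246.9 211.7 ang 61.6
side [17. 51.] ctr 214.6 2638.0 size 1422.1 202.0 ang 82.1
side [373.  22.] ctr 2092.3 1509.3 size 1269.1 288.2 ang 47.9
w1 [ 23. 285.] ctr -74.2 -302.6 size 168.3 33.1 ang 27.9
w1 [458. 285.] ctr 857.1 -306.3 size 84.0 165.1 ang 49.4
w1 [352. 266.] ctr 638.9 -244.7 size 73.2 134.4 ang 83.2
w1 [190. 276.] ctr 325.6 -276.2 size 254.3 79.7 ang 41.0
w1 [255. 189.] ctr 453.0 -88.9 size 65.2 94.5 ang 89.9
w1 [358. 135.] ctr 642.9 10.0 size 130.4 94.9 ang 8.8
w1 [ 32. 143.] ctr 45.1 -15.1 size 252.9 165.7 ang 75.5
w1 [248.  93.] ctr 451.9 84.0 size 68.2 105.9 ang 88.4
w1 [360.  20.] ctr 639.9 202.3 size 67.9 108.6 ang 79.0
```

```bash

python3 -m handwheel '[[0.09,0.03,0.01,-0.03,0,0,0],[0.09,0.06,0.02,-0.06,0,0,0],[0.09,0.09,0.04,-0.09,0,0,0],[0.09,0.12,0.05,-0.125,0,0,0],[0.09,0.12,0.05,-0.125,0,0,0],[0.09,0.12,0.05,-0.125,0,0,0]]'
python3 - <<'E'
from h import *
c=bot.calibration('wrist');np.save('c2.npy',c,allow_pickle=True)
im=bot.camera('wrist');save('w2',im);save('w2z',im,(120,0,480,280),2)
E
```

```text
clock: 1.5
tcp_pos: [0.4477, 0.0304, 0.2906]
ee_rot: [-3.124, 1.563, -3.123]
force: [0.5, -0.9, 1.3]
width: 0.977
```

View pics/w2z.png

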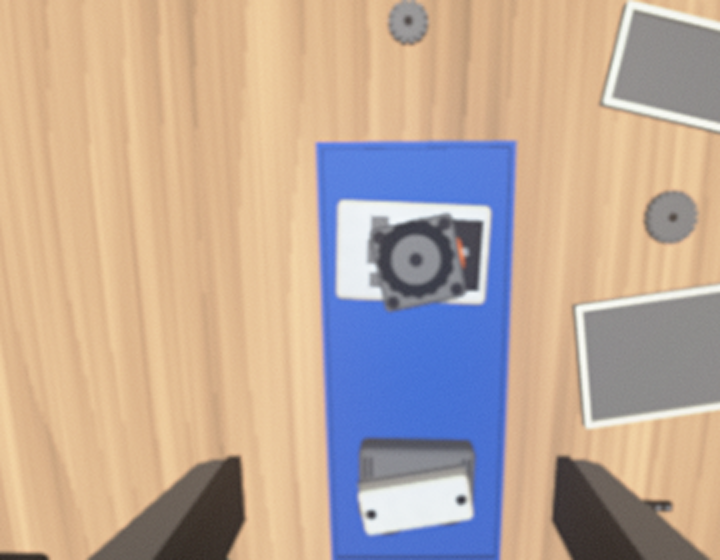

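The close view shows the wheel top at crop (416,260), the controller at (337..491, 200..303), and the sensor's white top over the battery at (417,500). I'll cast these onto their height planes.

```bash
python3 - <<'E'
from h import *
c=np.load('c2.npy',allow_pickle=True).item()
im=cv2.imread('pics/w2.png');hsv=cv2.cvtColor(im,cv2.COLOR_BGR2HSV)
f=lambda pts,z:(onplane(c,[(120+x/2,y/2) for x,y in pts],z)*1000).round(1)
print('wheel',f([(416,260)],.088))
K=f([(337,200),(491,207),(486,303),(336,298)],.036);print('ctrl',K[:,:2].tolist(),K.mean(0))
M=f([(368,238),(453,214),(467,292),(388,310)],.064);print('motor',M[:,:2].tolist(),M.mean(0))
S=f([(358,487),(470,467),(473,519),(367,535)],.064);print('sens',S[:,:2].tolist(),S.mean(0))
B=f([(360,440),(474,440)],.036);print('bat top edge',B[:,:2].tolist())
L=f([(318,142),(515,142)],.010);print('lid',L[:,:2].tolist())
# wheel: dark blob
m=((hsv[...,2]<60)).astype(np.uint8)*255
w=m[:190,260:400]; cs,_=cv2.findContours(w,0,2)
for k in cs:
    if cv2.contourArea(k)>100: print('dark',cv2.minEnclosingCircle(k),cv2.contourArea(k))
t,R,s=tool();print(t,delta([K.mean(0)[0]/1e3,.1,.2],0))
E
```

```text
wheel [[456.7  83.2  88. ]]
ctrl [[406.9, 117.9], [505.7, 113.7], [504.6, 52.0], [404.8, 55.1]] [455.5    84.675  36.   ]
motor [[428.0, 94.8], [479.3, 109.0], [488.9, 62.3], [440.0, 51.0]] [459.05   79.275  64.   ]
sens [[419.4, -68.4], [494.4, -53.6], [497.7, -91.8], [425.0, -104.2]] [459.125 -79.5    64.   ]
bat top edge [[419.3, -44.8], [499.7, -44.5]]
lid [[392.4, 156.2], [523.8, 156.3]]
[0.44941851 0.03018565 0.29191213] (array([0.0919, 0.0698, 0.0066]), array([ 0.001, -0.005,  0.   ]))
```

```bash

python3 -m handwheel '[[0.09,0.04,0.02,0.003,0,0,0],[0.09,0.08,0.04,0.006,0,-0.005,0],[0.09,0.12,0.053,0.007,0,-0.005,0],[0.09,0.16,0.053,0.007,0,-0.005,0],[0.09,0.19,0.053,0.007,0,-0.005,0],[0.09,0.21,0.053,0.007,0,-0.005,0],[0.09,0.222,0.053,0.007,0,-0.005,0],[0.09,0.222,0.053,0.007,0,-0.005,0],[0.09,0.222,0.053,0.007,0,-0.005,0]]'
python3 - <<'E'
from h import *
im=bot.camera('wrist');save('w3',im)
print(tool()[0])
E
```

```text
clock: 2.45
tcp_pos: [0.4566, 0.0832, 0.0705]
ee_rot: [0.125, 1.569, 0.125]
force: [0.2, 0.3, 0.2]
width: 0.98
[0.45671338 0.08329184 0.07082987]
```

View pics/w3.png

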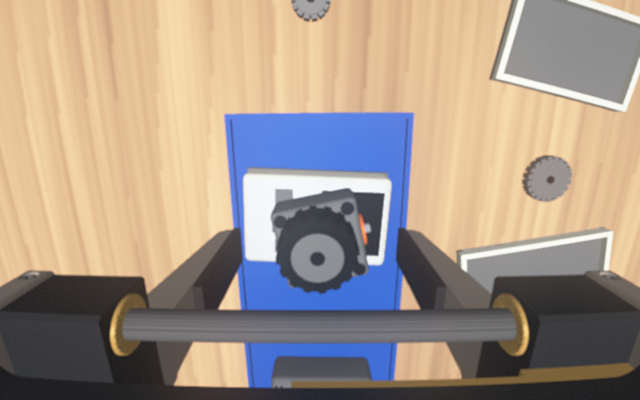

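The wheel is centred between the fingers at (318,258), so I'll close.

```bash

python3 -m handwheel '[[0.03,0,0,0,0,0,0],[0.03,0,0,0,0,0,0],[0.03,0,0,0,0,0,0],[0.03,0,0,0,0,0,0],[0.03,0,0,0,0,0,0],[0.03,-0.01,0,0,0,0,0],[0.03,-0.04,0,0,0,0,0],[0.03,-0.08,0,0,0,0,0]]'
python3 - <<'E'
from h import *
im=bot.camera('wrist');save('w4',im)
print(tool()[0],delta([.43,.352,.14],0))
E
```

```text
clock: 3.3
tcp_pos: [0.4551, 0.083, 0.151]
ee_rot: [-2.926, 1.569, -2.925]
force: [1.0, -0.3, -0.8]
width: 0.467
[0.45904975 0.08372834 0.15760397] (array([ 0.0177,  0.2683, -0.0291]), array([ 0.   ,  0.008, -0.001]))
```

View pics/w4.png

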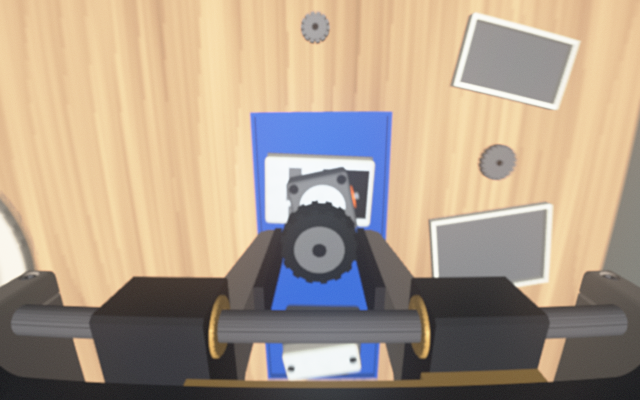

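```bash

python3 -m handwheel '[[0.03,0,0.03,-0.005,0,0,0],[0.03,0,0.075,-0.01,0,0,0],[0.03,0,0.12,-0.02,0,0,0],[0.03,0,0.165,-0.029,0,0.008,0],[0.03,0,0.18,-0.029,0,0.008,0],[0.03,0,0.18,-0.029,0,0.008,0],[0.03,0,0.18,-0.029,0,0.008,0]]'
python3 - <<'E'
from h import *
c=bot.calibration('wrist');np.save('c5.npy',c,allow_pickle=True)
im=bot.camera('wrist');save('w5',im)
s=bot.calibration('scene');print(onplane(s,[(474,240)],0))
E
```

```text
clock: 4.05
tcp_pos: [0.4299, 0.263, 0.1576]
ee_rot: [2.306, 1.57, 2.308]
force: [0.2, -0.2, -0.6]
width: 0.461
[[0.2999011  0.32386649 0.        ]]
```

View pics/w5.png

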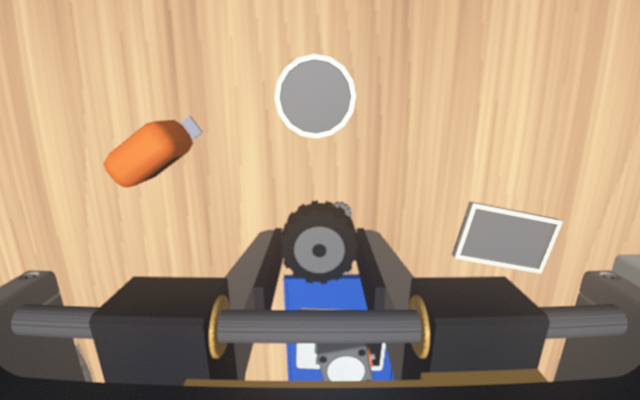

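The dish is at (315,96) and the narrow tray at (508,238), both fully visible.

```bash
cat > rim.py <<'E'
from h import *
import sys
def rims(c,im,lo=400,hi=20000):
    hsv=cv2.cvtColor(im,cv2.COLOR_BGR2HSV)
    m=((hsv[...,1]<45)&(hsv[...,2]>85)).astype(np.uint8)*255
    m=cv2.morphologyEx(m,cv2.MORPH_OPEN,np.ones((2,2)))
    cs,_=cv2.findContours(m,cv2.RETR_EXTERNAL,cv2.CHAIN_APPROX_NONE)
    for k in cs:
        if not lo<cv2.contourArea(k)<hi: continue
        P=onplane(c,k[:,0].astype(float),.010)
        (x,y),(w,h),a=cv2.minAreaRect((P[:,:2]*1000).astype(np.float32))
        if w>160 or h>160: continue
        print(k[:,0].mean(0).round(),'ctr %.1f %.1f size %.1f %.1f ang %.1f'%(x,y,w,h,a),'circ',np.round(cv2.minEnclosingCircle((P[:,:2]*1000).astype(np.float32))[1],1))
if __name__=='__main__':
    rims(np.load(sys.argv[1],allow_pickle=True).item(),cv2.imread(sys.argv[2]))
E
python3 rim.py c5.npy pics/w5.png; python3 - <<'E'
from h import *
c=np.load('c5.npy',allow_pickle=True).item()
# inner floor, dark grey
im=cv2.imread('pics/w5.png');g=cv2.cvtColor(im,cv2.COLOR_BGR2HSV)
m=((g[...,1]<40)&(g[...,2]>70)&(g[...,2]<150)).astype(np.uint8)*255
cs,_=cv2.findContours(m,0,1)
for k in cs:
    if cv2.contourArea(k)>800:
        P=onplane(c,k[:,0].astype(float),.004);print(k[:,0].mean(0),cv2.minAreaRect((P[:,:2]*1000).astype(np.float32)))
print(delta([.43,.36,.03],0),tool()[0])
E
```

```text
[ 54. 325.] ctr 98.6 86.7 size 116.3 38.3 ang 0.7 circ 60.0
[ 22. 285.] ctr 71.5 140.6 size 90.8 17.3 ang 28.3 circ 45.4
[603. 308.] ctr 763.7 114.5 size 122.0 118.3 ang 14.8 circ 72.4
[246. 278.] ctr 343.7 153.6 size 81.9 31.6 ang 71.6 circ 41.7
[389. 270.] ctr 513.2 166.4 size 36.0 106.6 ang 16.7 circ 54.5
[320. 250.] ctr 430.7 190.4 size 55.5 55.7 ang 0.1 circ 28.4
[507. 239.] ctr 637.8 202.5 size 65.7 110.7 ang 78.9 circ 63.1
[316.  97.] ctr 426.9 349.6 size 77.1 77.2 ang 34.9 circ 39.2
[ 43.18063584 315.00722543] ((79.94342041015625, 71.75347137451172), (176.9168701171875, 129.42787170410156), 73.5113525390625)
[310.07645875 334.53722334] ((425.44268798828125, 61.87577819824219), (161.01515197753906, 241.41107177734375), 72.40262603759766)
[602.10925926 318.20740741] ((777.8983764648438, 75.85539245605469), (128.68313598632812, 189.8402557373047), 18.82364845275879)
[388.92307692 276.79615385] ((513.6489868164062, 156.60479736328125), (42.324790954589844, 94.03398132324219), 6.841996192932129)
[318.86092715 248.16556291] ((430.086181640625, 189.9360809326172), (57.67174530029297, 58.92595672607422), 0.07010883837938309)
[503.67403315 234.00552486] ((642.2586059570312, 200.6317596435547), (52.826595306396484, 95.74630737304688), 78.96043395996094)
(array([0.1276, 0.0974, 0.0002]), array([ 0.   , -0.001, -0.001])) [0.42993625 0.26250746 0.15755471]
```

```bash
python3 - <<'E'
from h import *
c=np.load('c5.npy',allow_pickle=True).item()
print(onplane(c,[(320,250)],.1575+.0175))
E
python3 -m handwheel '[[0.03,0,0.03,0,0,0,0],[0.03,0.02,0.065,-0.001,0,0,0],[0.03,0.06,0.089,-0.002,0,0,0],[0.03,0.1,0.089,-0.002,0,0,0],[0.03,0.125,0.089,-0.002,0,0,0],[0.03,0.138,0.089,-0.002,0,0,0],[0.03,0.1435,0.089,-0.002,0,0,0],[0.03,0.1435,0.089,-0.002,0,0,0],[0.03,0.1435,0.089,-0.002,0,0,0]]'
```

```text
[[0.43054932 0.26787503 0.175     ]]
clock: 5.0
tcp_pos: [0.4288, 0.3507, 0.0148]
ee_rot: [1.483, 1.57, 1.482]
force: [-0.2, 0.1, 0.1]
width: 0.469
```

```bash

python3 -m handwheel '[[0.03,0.0015,0,0,0,0,0],[0.03,0.0015,0,0,0,0,0],[0.055,0.0015,0,0,0,0,0],[0.055,0.0015,0,0,0,0,0],[0.055,0.0015,0,0,0,0,0],[0.06,-0.03,0,0,0,0,0],[0.08,-0.07,-0.02,0,0,0,0],[0.09,-0.12,-0.06,0,0,0,0],[0.09,-0.16,-0.1,0,0,0,0],[0.09,-0.16,-0.11,0,0,0,0]]'
python3 - <<'E'
from h import *
c=bot.calibration('wrist');np.save('c6.npy',c,allow_pickle=True)
im=bot.camera('wrist');save('w6',im);print(tool()[0])
E
python3 rim.py c6.npy pics/w6.png
```

```text
clock: 6.0
tcp_pos: [0.4296, 0.2395, 0.1778]
ee_rot: [0.61, 1.566, 0.609]
force: [-0.2, 0.1, -0.9]
width: 0.971
[0.42967555 0.23735045 0.17865171]
[341. 298.] ctr 458.3 95.3 size 36.3 107.4 ang 89.6 circ 55.2
[176. 290.] ctr 253.1 102.7 size 71.4 32.1 ang 43.7 circ 36.0
[ 19. 283.] ctr 47.1 116.4 size 88.1 30.0 ang 28.1 circ 44.1
[453. 273.] ctr 585.0 123.8 size 54.7 138.8 ang 61.1 circ 72.0
[622. 265.] ctr 806.8 124.7 size 57.9 115.9 ang 17.5 circ 61.2
[500. 214.] ctr 638.2 200.6 size 65.6 110.4 ang 78.9 circ 62.8
[315.  75.] ctr 426.9 348.2 size 77.4 77.1 ang 58.2 circ 39.2
```

View pics/w6.png

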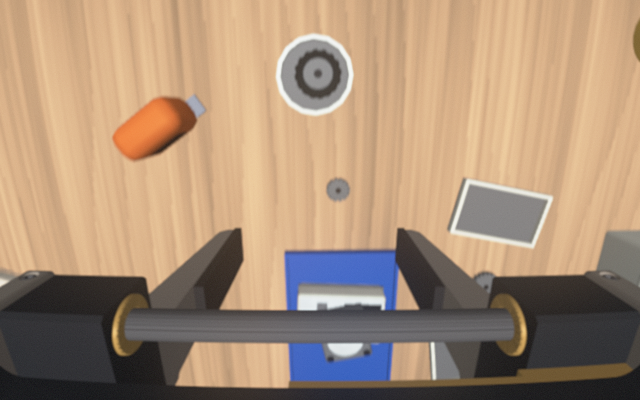

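The wheel lies flat in the dish, hub at (318,73) against a dish centre of (315,75). Now the motor, starting with a look from above.

```bash

python3 -m handwheel '[[0.09,0,-0.05,0.01,0,0,0],[0.09,0,-0.1,0.02,0,0,0],[0.09,0,-0.15,0.025,0,0,0],[0.09,0,-0.19,0.027,0,0,0],[0.09,0,-0.19,0.027,0,0,0],[0.09,0,-0.19,0.027,0,0,0]]'
python3 - <<'E'
from h import *
c=bot.calibration('wrist');np.save('c7.npy',c,allow_pickle=True)
im=bot.camera('wrist');save('w7',im,(160,40,460,340),2);cv2.imwrite('pics/w7f.png',im[:,:,::-1]);print(tool()[0])
E
```

```text
clock: 6.65
tcp_pos: [0.4563, 0.0466, 0.1782]
ee_rot: [0.444, 1.567, 0.439]
force: [-0.9, 1.1, 0.8]
width: 0.977
[0.45633323 0.04750837 0.17820922]
```

View pics/w7.png

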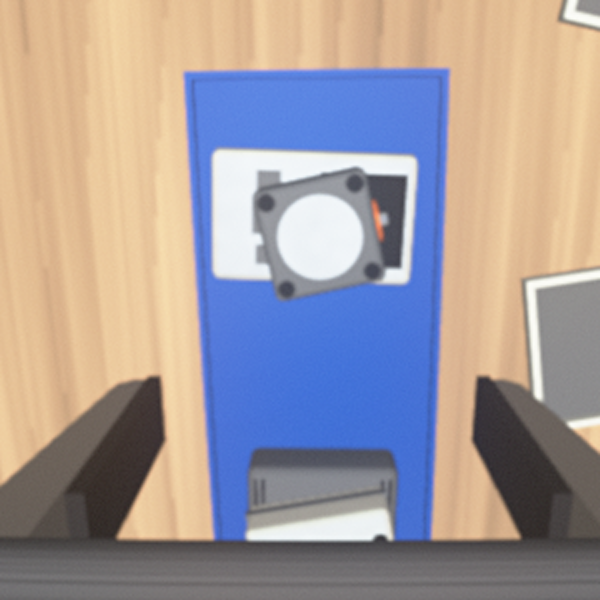

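The motor top spans crop (255,190) to (385,277), with its disc at (320,237).

```bash
python3 - <<'E'
from h import *
c=np.load('c7.npy',allow_pickle=True).item()
f=lambda pts,z:(onplane(c,[(160+x/2,40+y/2) for x,y in pts],z)*1000).round(1)
for n,P in [('motor',f([(257,189),(364,168),(385,277),(280,301)],.064)),('ctrl',f([(213,150),(417,157),(410,285),(213,277)],.036))]:
    e=np.diff(np.r_[P,P[:1]],axis=0)[:,:2]
    print(n,P.mean(0),np.linalg.norm(e,axis=1).round(1),np.degrees(np.arctan2(e[:,1],e[:,0])).round(1))
print('disc',f([(320,237)],.064))
print(f([(185,71),(450,69)],.010))
E
```

```text
motor [458.775  80.8    64.   ] [47.7 49.8 49.2 51.7] [  10.6  -78.2 -167.1  100.1]
ctrl [455.05   84.775  36.   ] [97.5 62.7 98.9 61.9] [ -2.2 -91.3 177.3  87.4]
disc [[458.1  79.9  64. ]]
[[390.9 156.4  10. ]
 [524.2 156.8  10. ]]
```

```bash
python3 -c "
from h import *
print(delta([.4585,.0803,.046],np.radians(11.5)))"
```

```text
(array([0.1323, 0.0325, 0.0016]), array([-0.204,  0.004, -0.002]))
```

```bash

python3 -m handwheel '[[0.09,0.02,0.015,0.001,-0.1,0,0],[0.09,0.06,0.0325,0.0016,-0.204,0.004,-0.002],[0.09,0.1,0.0325,0.0016,-0.204,0.004,-0.002],[0.09,0.12,0.0325,0.0016,-0.204,0.004,-0.002],[0.09,0.1323,0.0325,0.0016,-0.204,0.004,-0.002],[0.09,0.1325,0.0325,0.0016,-0.204,0.004,-0.002],[0.04,0.1325,0.0325,0.0016,-0.204,0.004,-0.002],[0.04,0.1325,0.0325,0.0016,-0.204,0.004,-0.002],[0.04,0.1325,0.0325,0.0016,-0.204,0.004,-0.002],[0.04,0.1325,0.0325,0.0016,-0.204,0.004,-0.002],[0.04,0.1325,0.0325,0.0016,-0.204,0.004,-0.002],[0.04,0.125,0.0325,0.0016,-0.204,0.004,-0.002],[0.04,0.09,0.0325,0.0016,-0.204,0.004,-0.002],[0.04,0.04,0.0325,0.0016,-0.204,0.004,-0.002],[0.04,0.0,0.0325,0.0016,-0.204,0.004,-0.002]]'
python3 - <<'E'
from h import *
c=bot.calibration('wrist');np.save('c8.npy',c,allow_pickle=True)
im=bot.camera('wrist');save('w8',im);print(tool()[0])
print(delta([.43,-.20,.18],np.radians(-6)))
E
```

```text
clock: 8.2
tcp_pos: [0.4579, 0.0799, 0.1808]
ee_rot: [-0.719, 1.57, -0.518]
force: [0.9, 0.6, -1.2]
width: 0.562
[0.46126497 0.08050022 0.18652756]
(array([ 0.006 , -0.2686, -0.0866]), array([ 0.306,  0.009, -0.001]))
```

View pics/w8.png

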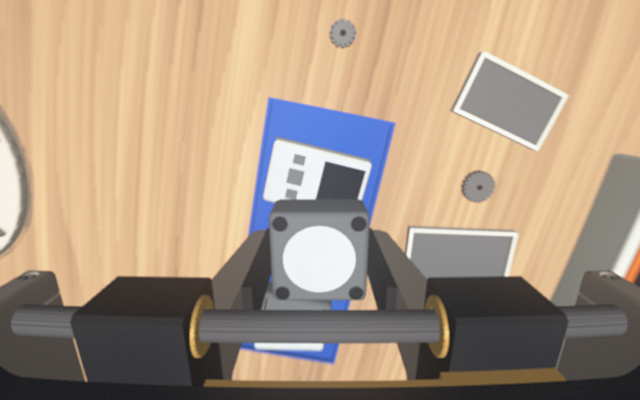

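The motor is held square in the jaws. The square tray is behind the wrist camera's view, so I'll use the fixed cameras.

```bash
python3 - <<'E'
from h import *
for n in ('scene','side'):
    im=bot.camera(n);cv2.imwrite(f'pics/{n}1.png',im[:,:,::-1])
save('s1z',cv2.imread('pics/scene1.png')[:,:,::-1],(140,120,340,270),4)
save('d1z',cv2.imread('pics/side1.png')[:,:,::-1],(300,190,500,340),4)
E
```

```text
(no output)
```

View pics/s1z.png

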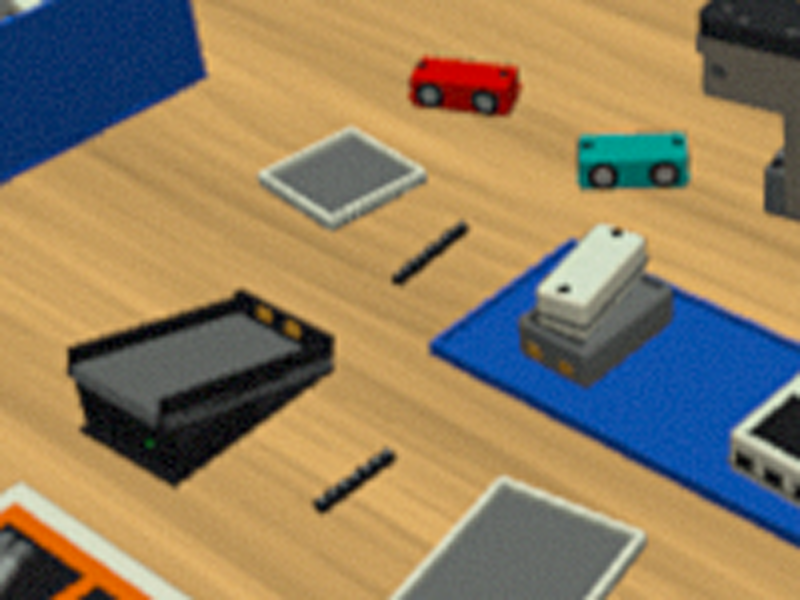

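View pics/d1z.png

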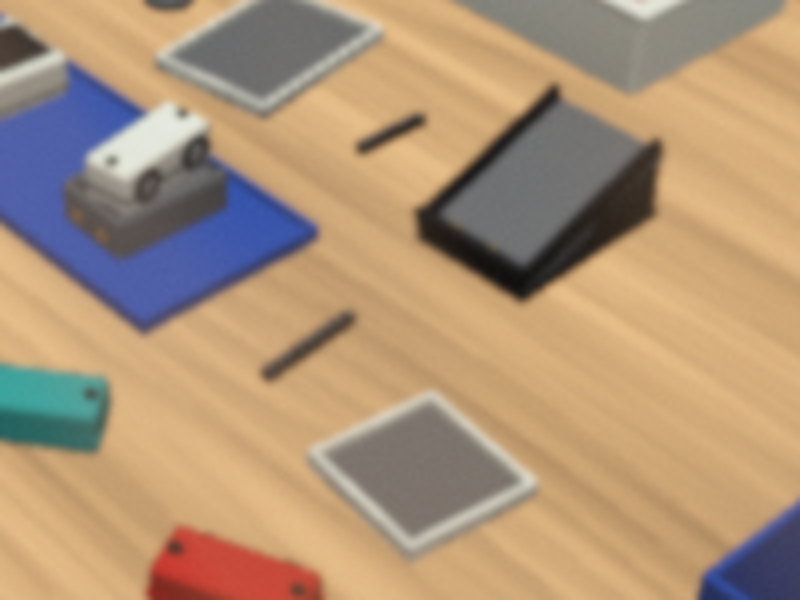

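Both views show the square tray clearly, at scene crop (345,173) and side crop (423,470). The charger's stop faces the robot and its high open end is at +x.

```bash
python3 - <<'E'
from h import *
sc,sd=bot.calibration('scene'),bot.calibration('side')
F=lambda c,pts,o,z:(onplane(c,[(o[0]+x/4,o[1]+y/4) for x,y in pts],z)*1000).round(1)
def rep(n,P):
    e=np.diff(np.r_[P,P[:1]],axis=0)[:,:2]
    print(n,P.mean(0).round(1),np.linalg.norm(e,axis=1).round(1),np.degrees(np.arctan2(e[:,1],e[:,0])).round(1))
rep('sq scene',F(sc,[(352,128),(426,173),(334,217),(262,178)],(140,120),.01))
rep('sq side',F(sd,[(432,391),(538,484),(410,547),(311,452)],(300,190),.01))
def tri(a,b):
    o1,d1=ray(sc,[(140+a[0]/4,120+a[1]/4)]);o2,d2=ray(sd,[(300+b[0]/4,190+b[1]/4)]);d1=d1[0];d2=d2[0]
    s=np.linalg.lstsq(np.c_[d1,-d2],o2-o1,rcond=None)[0];p,q=o1+d1*s[0],o2+d2*s[1]
    return ((p+q)/2*1000).round(1),round(np.linalg.norm(p-q)*1000,1)
# charger tops: high-end wall corners, low-end corners ; sq tray corners
print('sq',[tri(a,b) for a,b in zip([(352,128),(426,173),(334,217),(262,178)],[(311,452),(432,391),(538,484),(410,547)])])
print('hi -y wall',tri((70,350),(660,143)),'hi +y wall',tri((163,407),(556,90)))
print('lo -y',tri((243,293),(522,290)),'lo +y',tri((332,340),(420,212)))
E
```

```text
sq scene [ 429.  -328.4   10. ] [83.  75.4 73.  81.8] [ 83.3  -9.1 -91.9 178.2]
sq side [ 425.8 -335.    10. ] [82.3 80.1 78.5 80.5] [-96.3 172.5  83.9  -4.8]
sq [(array([ 392. , -321.6,   31.5]), np.float64(45.7)), (array([ 431.2, -290.3,   26.7]), np.float64(63.4)), (array([ 460.7, -348.6,  -15.7]), np.float64(53.1)), (array([ 426.2, -372.3,  -13.6]), np.float64(62.8))]
hi -y wall (array([ 687. , -267. ,   54.4]), np.float64(0.2)) hi +y wall (array([ 685.6, -189.8,   52.4]), np.float64(0.5))
lo -y (array([ 564.4, -275.4,   14.6]), np.float64(0.6)) lo +y (array([ 567.2, -193.1,   19.6]), np.float64(1.6))
```

```bash
python3 - <<'E'
from h import *
sc,sd=bot.calibration('scene'),bot.calibration('side')
def tri(a,b):
    o1,d1=ray(sc,[(140+a[0]/4,120+a[1]/4)]);o2,d2=ray(sd,[(300+b[0]/4,190+b[1]/4)]);d1=d1[0];d2=d2[0]
    s=np.linalg.lstsq(np.c_[d1,-d2],o2-o1,rcond=None)[0];p,q=o1+d1*s[0],o2+d2*s[1]
    return ((p+q)/2*1000).round(1)
P=np.array([tri(a,b) for a,b in zip([(352,128),(426,173),(334,217),(262,178)],[(410,547),(311,452),(432,391),(538,484)])])
print(P,P.mean(0))
# wrist view w1
c=np.load('c1.npy',allow_pickle=True).item()
print(onplane(c,[(231,285.),(270,286)],.01))
print(delta([.427,-.332,.10],np.radians(-5.5)))
E
```

```text
[[ 383.2 -368.5    8.1]
 [ 391.9 -288.4    6.5]
 [ 469.7 -297.2    9.5]
 [ 463.6 -376.2    5.2]] [ 427.1   -332.575    7.325]
[[ 0.39444361 -0.28786043  0.01      ]
 [ 0.47414933 -0.2894312   0.01      ]]
(array([ 0.0807, -0.3974, -0.1149]), array([ 0.297,  0.006, -0.   ]))
```

```bash

python3 -m handwheel '[[0.04,0,-0.03,-0.01,0.03,0,0],[0.04,0,-0.075,-0.022,0.06,0,0],[0.04,0,-0.12,-0.035,0.09,0,0],[0.04,0,-0.165,-0.048,0.12,0,0],[0.04,0,-0.21,-0.061,0.15,0,0],[0.04,0,-0.255,-0.074,0.18,0,0],[0.04,0.01,-0.3,-0.087,0.21,0,0],[0.04,0.03,-0.345,-0.1,0.25,0,0],[0.04,0.06,-0.38,-0.11,0.297,0.006,0],[0.04,0.09,-0.3974,-0.1149,0.297,0.006,0],[0.04,0.12,-0.3974,-0.1149,0.297,0.006,0],[0.04,0.14,-0.3974,-0.1149,0.297,0.006,0],[0.04,0.14,-0.3974,-0.1149,0.297,0.006,0],[0.04,0.14,-0.3974,-0.1149,0.297,0.006,0]]'
python3 - <<'E'
from h import *
for n in ('scene','side'):
    im=bot.camera(n);save(n+'2z',im,(140,120,340,270) if n=='scene' else (300,190,500,340),3)
print(tool()[0],delta([.427,-.3325,.016],np.radians(-5.5)))
E
```

```text
clock: 9.75
tcp_pos: [0.4265, -0.3314, 0.0399]
ee_rot: [2.528, 1.568, 2.431]
force: [-0.5, -0.7, -1.1]
width: 0.565
[ 0.42773282 -0.33213808  0.04139457] (array([ 0.0254, -0.0004, -0.0007]), array([0.   , 0.001, 0.   ]))
```

View pics/side2z.png

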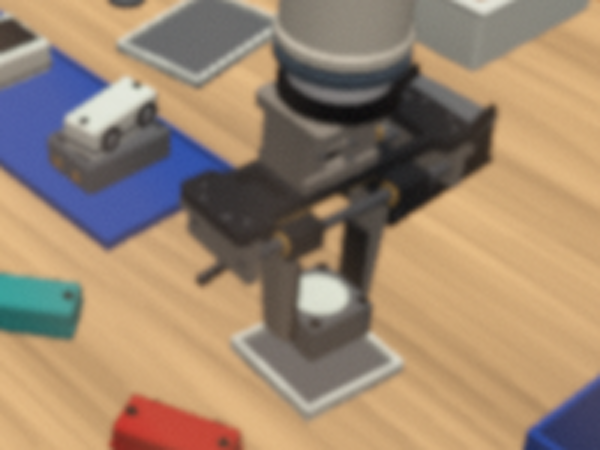

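The motor is over the tray. I'll lower it and release.

```bash

python3 -m handwheel '[[0.04,0.012,0,-0.0007,0,0,0],[0.04,0.02,0,-0.0007,0,0,0],[0.04,0.025,0,-0.0007,0,0,0],[0.04,0.026,0,-0.0007,0,0,0],[0.04,0.026,0,-0.0007,0,0,0]]'

```

```text
clock: 10.35
tcp_pos: [0.4269, -0.332, 0.0151]
ee_rot: [0.12, 1.571, 0.024]
force: [-0.2, -0.2, -1.5]
width: 0.567
```

```bash

python3 -m handwheel '[[0.065,0,0,0,0,0,0],[0.065,0,0,0,0,0,0],[0.065,0,0,0,0,0,0],[0.065,-0.03,0,0,0,0,0],[0.065,-0.07,0,0,0,0,0],[0.07,-0.12,0.02,0.01,0.05,0,0],[0.09,-0.16,0.06,0.02,0.09,0,0],[0.09,-0.165,0.11,0.03,0.095,0,0],[0.09,-0.165,0.16,0.04,0.095,0,0],[0.09,-0.165,0.2,0.05,0.095,0,0],[0.09,-0.165,0.215,0.05,0.095,0,0],[0.09,-0.165,0.215,0.05,0.095,0,0],[0.09,-0.165,0.215,0.05,0.095,0,0]]'
python3 - <<'E'
from h import *
print(tool()[0])
c=bot.calibration('wrist');np.save('c9.npy',c,allow_pickle=True)
im=bot.camera('wrist');save('w9',im,(160,40,460,340),2);cv2.imwrite('pics/w9f.png',im[:,:,::-1])
im=bot.camera('side');save('d3z',im,(300,190,500,340),3)
E
```

```text
clock: 11.65
tcp_pos: [0.4972, -0.1228, 0.1803]
ee_rot: [-0.76, 1.57, -0.95]
force: [-0.8, -0.4, -0.1]
width: 0.98
[ 0.49718478 -0.12279164  0.18027359]
```

View pics/w9.png

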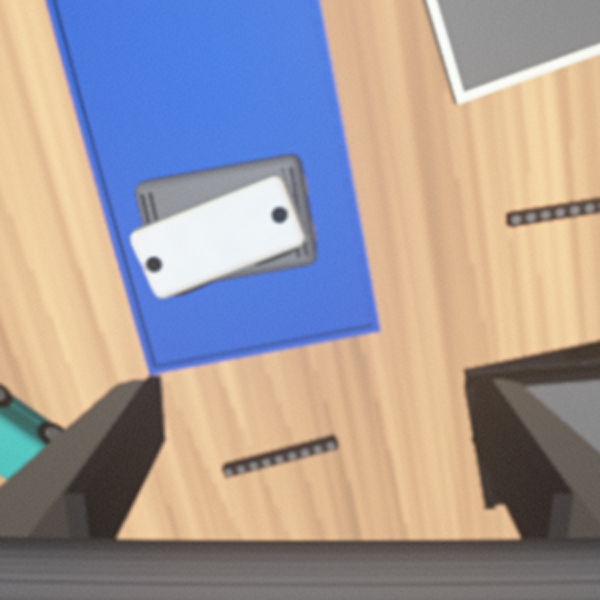

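View pics/d3z.png

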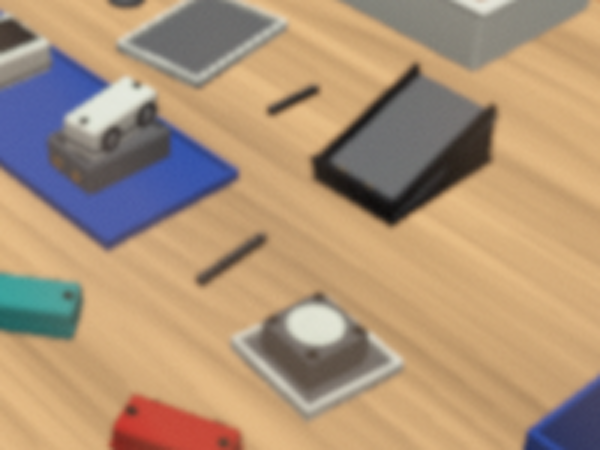

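The motor sits flat and central in the square tray. The sensor top spans crop (131,232) to (304,242), with the battery under it at (225,215).

```bash
python3 - <<'E'
from h import *
c=np.load('c9.npy',allow_pickle=True).item()
f=lambda pts,z:(onplane(c,[(160+x/2,40+y/2) for x,y in pts],z)*1000).round(1)
def rep(n,P):
    e=np.diff(np.r_[P,P[:1]],axis=0)[:,:2]
    print(n,P.mean(0).round(1),np.linalg.norm(e,axis=1).round(1),np.degrees(np.arctan2(e[:,1],e[:,0])).round(1))
rep('sensor',f([(131,232),(283,177),(304,242),(160,298)],.064))
rep('bat',f([(137,185),(299,155),(316,264),(155,295)],.036))
im=cv2.imread('pics/w9f.png');h=cv2.cvtColor(im,cv2.COLOR_BGR2HSV)
m=((h[...,1]<40)&(h[...,2]>150)).astype(np.uint8)*255
m[:100]=0;m[250:]=0;m[:,380:]=0;m[:,:200]=0
k=max(cv2.findContours(m,0,1)[0],key=cv2.contourArea)
P=onplane(c,k[:,0].astype(float),.064);r=cv2.minAreaRect((P[:,:2]*1000).astype(np.float32));print(r)
print(delta([r[0][0]/1e3,r[0][1]/1e3,.045],np.radians(-80)),bot.get_state()['joint_pos'])
E
```

```text
sensor [459.4 -82.6  64. ] [73.3 30.3 71.9 32.7] [   8.4  -83.4 -169.7   99.3]
bat [459.3 -80.8  36. ] [80.3 53.8 83.5 55.5] [  -0.9  -92.2 -179.9   84.5]
((459.9707946777344, -75.45498657226562), (80.52114868164062, 47.994972229003906), 8.5099515914917)
(array([ 0.1352,  0.0403, -0.0456]), array([1.205, 0.   , 0.   ])) [-2.46655208e-01  2.16614534e-01  1.90676931e+00 -2.80127798e-04
  1.01796809e+00 -5.48660955e-02]
```

```bash
python3 -c "
from h import *
print(delta([.4594,-.0825,.046],np.radians(-81)))"
python3 -m handwheel '[[0.09,0,0.005,-0.005,0.1,0,0],[0.09,0,0.01,-0.01,0.24,0,0],[0.09,0,0.02,-0.02,0.38,0,0],[0.09,0,0.03,-0.03,0.52,0,0],[0.09,0.02,0.04,-0.04,0.66,0,0],[0.09,0.03,0.0402,-0.0465,0.8,0,0],[0.09,0.04,0.0402,-0.0465,0.94,0,0],[0.09,0.06,0.0402,-0.0465,1.08,0,0],[0.09,0.08,0.0402,-0.0465,1.22,0,0],[0.09,0.09,0.0402,-0.0465,1.22,0,0],[0.09,0.09,0.0402,-0.0465,1.22,0,0]]'
python3 - <<'E'
from h import *
c=bot.calibration('wrist')
im=bot.camera('wrist');save('w10',im);print(tool()[0],delta([.4594,-.0825,.046],np.radians(-81)))
E
```

```text
(array([ 0.1342,  0.0333, -0.0448]), array([1.222, 0.   , 0.   ]))
clock: 12.85
tcp_pos: [0.4581, -0.0761, 0.0891]
ee_rot: [-1.757, 1.568, 3.117]
force: [0.0, 0.5, -0.1]
width: 0.98
[ 0.45872138 -0.07602305  0.08994206] (array([ 0.0439, -0.0003,  0.0065]), array([0.005, 0.   , 0.001]))
```

View pics/w10.png

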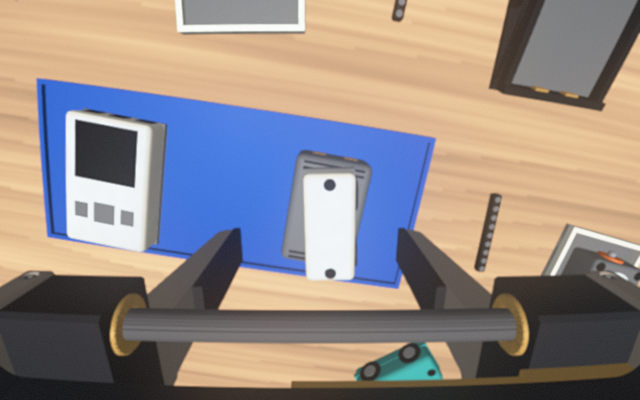

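The sensor is aligned with the jaws and about 6 mm to the right, column 329 against 318. That matches the computed shift, so I'll grasp.

```bash

python3 -m handwheel '[[0.09,0.01,0,0.0065,0,0,0],[0.09,0.03,0,0.0065,0.005,0,0],[0.09,0.0435,0,0.0065,0.005,0,0],[0.09,0.0435,0,0.0065,0.005,0,0],[0.02,0.0435,0,0.0065,0.005,0,0],[0.02,0.0435,0,0.0065,0.005,0,0],[0.02,0.0435,0,0.0065,0.005,0,0],[0.02,0.0435,0,0.0065,0.005,0,0],[0.02,0.0435,0,0.0065,0.005,0,0],[0.02,0.0435,0,0.0065,0.005,0,0],[0.02,0.0435,0,0.0065,0.005,0,0],[0.02,0.035,0,0.0065,0.005,0,0],[0.02,0,0,0.0065,0.005,0,0],[0.02,-0.04,0,0.0065,0.005,0,0],[0.02,-0.06,0,0.0065,0.005,0,0],[0.02,-0.06,0,0.0065,0.005,0,0]]'
python3 - <<'E'
from h import *
c=bot.calibration('wrist');np.save('c11.npy',c,allow_pickle=True)
im=bot.camera('wrist');save('w11',im);print(tool()[0],delta([.639,.202,.15],np.radians(-101.2)),bot.get_state()['joint_pos'])
E
```

```text
clock: 14.5
tcp_pos: [0.4619, -0.0828, 0.1532]
ee_rot: [1.165, 1.566, -0.249]
force: [-0.5, 0.4, -0.6]
width: 0.367
[ 0.46075035 -0.08257116  0.15137782] (array([ 0.0016,  0.2205, -0.2532]), array([ 0.352,  0.001, -0.002])) [-1.80281297e-01  1.86159765e-01  2.02295996e+00 -4.07814403e-04
  9.30169180e-01  1.23380609e+00]
```

View pics/w11.png

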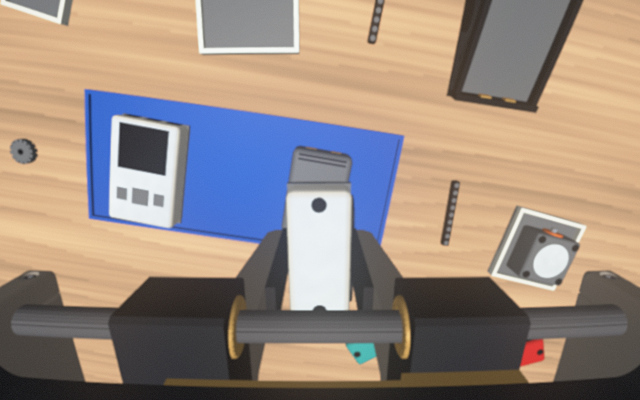

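```bash

python3 -m handwheel '[[0.02,0,0.02,-0.03,0.05,0,0],[0.02,0,0.05,-0.06,0.09,0,0],[0.02,0,0.07,-0.1,0.14,0,0],[0.02,0,0.09,-0.14,0.19,0,0],[0.02,0,0.11,-0.18,0.24,0,0],[0.02,0,0.12,-0.22,0.3,0,0],[0.02,0,0.13,-0.25,0.352,0,0],[0.02,0,0.14,-0.262,0.352,0,0],[0.02,0,0.14,-0.262,0.352,0,0],[0.02,0,0.14,-0.262,0.352,0,0]]'
python3 - <<'E'
from h import *
c=bot.calibration('wrist');np.save('c12.npy',c,allow_pickle=True)
im=bot.camera('wrist');save('w12',im);print(tool()[0],delta([.6385,.2015,.025],np.radians(-101.2)))
E
python3 rim.py c12.npy pics/w12.png
```

```text
clock: 15.55
tcp_pos: [0.5575, 0.1971, 0.1504]
ee_rot: [0.416, 1.569, -1.349]
force: [-0.4, -0.3, -0.3]
width: 0.366
[0.55746811 0.19669999 0.15061848] (array([ 0.1257,  0.0785, -0.0206]), array([ 0.001,  0.002, -0.001]))
[ 63. 327.] ctr 447.9 538.1 size 134.9 34.9 ang 80.6 circ 68.3
[379. 272.] ctr 452.6 147.5 size 100.3 37.1 ang 1.5 circ 51.0
[262. 272.] ctr 478.9 280.6 size 35.3 100.8 ang 65.2 circ 51.2
[446. 247.] ctr 462.6 78.1 size 73.5 78.4 ang 87.2 circ 53.1
[320. 247.] ctr 487.9 209.7 size 71.8 150.8 ang 80.7 circ 80.3
[397.  91.] ctr 633.5 109.2 size 34.0 33.3 ang 79.5 circ 17.6
[298. 104.] ctr 637.3 202.1 size 65.5 106.3 ang 78.9 circ 61.6
[495.  66.] ctr 640.1 12.2 size 129.5 95.5 ang 9.0 circ 78.5
```

View pics/w12.png

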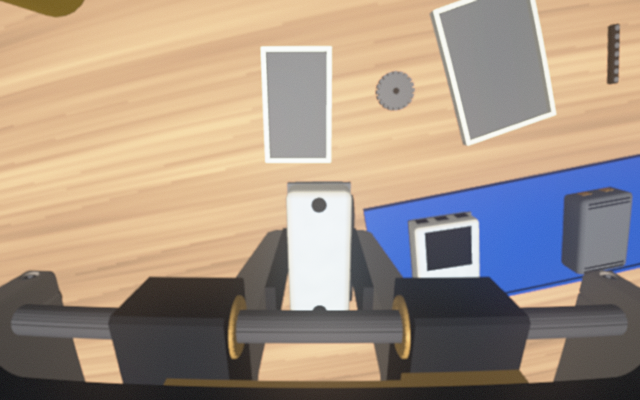

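The tray rim at (298,104) measures 65×106 mm at (638,202), consistent with before. I'll place the sensor.

```bash

python3 -m handwheel '[[0.02,0.01,0.03,-0.01,0,0,0],[0.02,0.03,0.06,-0.02,0,0,0],[0.02,0.06,0.0785,-0.0208,0,0.002,0],[0.02,0.09,0.0785,-0.0208,0,0.002,0],[0.02,0.115,0.0785,-0.0208,0,0.002,0],[0.02,0.125,0.0785,-0.0208,0,0.002,0],[0.02,0.132,0.0785,-0.0208,0,0.002,0],[0.02,0.1345,0.0785,-0.0208,0,0.002,0],[0.02,0.1355,0.0785,-0.0208,0,0.002,0],[0.02,0.1355,0.0785,-0.0208,0,0.002,0]]'
python3 - <<'E'
from h import *
print(tool()[0],delta([.638,.2018,.0155],np.radians(-101.2)))
im=bot.camera('scene');save('s4z',im,(270,230,430,350),4)
E
```

```text
clock: 16.6
tcp_pos: [0.6392, 0.2019, 0.0162]
ee_rot: [2.043, 1.568, 0.277]
force: [0.1, -0.6, -0.6]
width: 0.367
[0.63924642 0.20185663 0.01623778] (array([ 0.0007, -0.0012,  0.0003]), array([ 0.001, -0.001, -0.002]))
```

View pics/s4z.png

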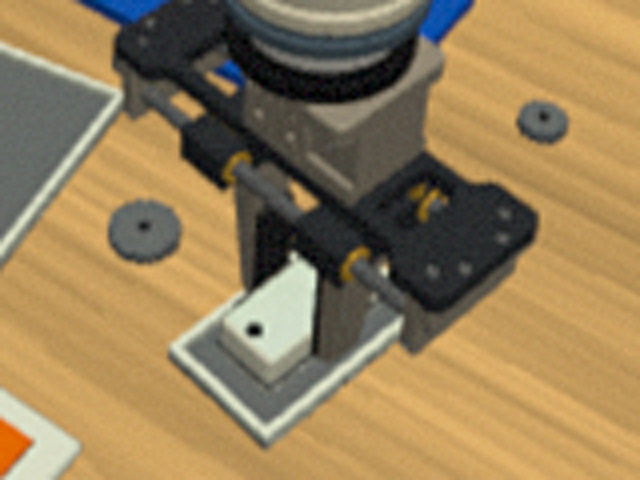

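```bash

python3 -m handwheel '[[0.055,0,-0.001,0,0,0,0],[0.055,0,-0.001,0,0,0,0],[0.055,0,-0.001,0,0,0,0],[0.055,-0.02,-0.001,0,0,0,0],[0.055,-0.06,-0.01,0,0,0,0],[0.06,-0.1,-0.04,0,0,0,0],[0.08,-0.12,-0.08,0,0,0,0],[0.09,-0.13,-0.09,0,0,0,0],[0.09,-0.13,-0.09,0,0,0,0]]'
python3 - <<'E'
from h import *
c=bot.calibration('wrist');np.save('c13.npy',c,allow_pickle=True)
im=bot.camera('wrist');save('w13',im);print(tool()[0],delta([.42,.08,.15],np.radians(-92.2)))
E
python3 rim.py c13.npy pics/w13.png
```

```text
clock: 17.55
tcp_pos: [0.5504, 0.2199, 0.1478]
ee_rot: [2.097, 1.566, 0.333]
force: [0.2, 0.2, 0.1]
width: 0.893
[0.5511682  0.21956023 0.14670937] (array([-0.004 , -0.1018,  0.1622]), array([-0.155, -0.002, -0.004]))
[185. 290.] ctr 463.4 392.3 size 30.4 58.8 ang 39.7 circ 30.1
[459. 256.] ctr 449.2 81.9 size 118.6 103.8 ang 14.7 circ 66.8
[621. 226.] ctr 445.7 -95.2 size 89.9 47.6 ang 0.2 circ 49.6
[420.  79.] ctr 634.0 109.6 size 35.3 33.5 ang 79.5 circ 17.8
[321.  92.] ctr 637.6 202.1 size 65.2 106.3 ang 79.0 circ 61.5
[519.  58.] ctr 639.2 12.5 size 127.2 96.2 ang 8.9 circ 78.8
```

View pics/w13.png

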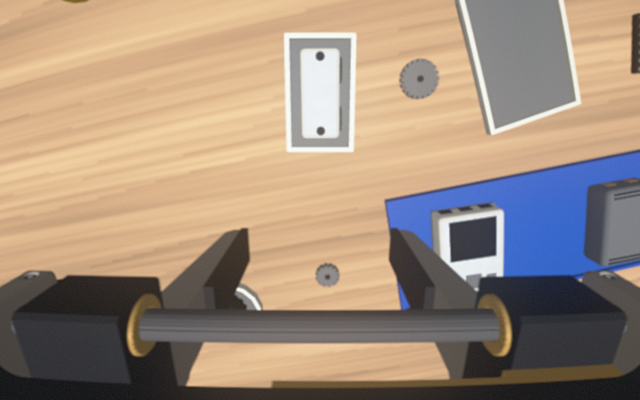

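The sensor is released and central in the narrow tray at (320,92). Next is the controller.

```bash

python3 -m handwheel '[[0.09,0,-0.02,0.03,-0.04,0,0],[0.09,0,-0.045,0.07,-0.08,0,0],[0.09,0,-0.07,0.11,-0.12,0,0],[0.09,0,-0.09,0.14,-0.155,0,0],[0.09,0,-0.1,0.158,-0.155,0,0],[0.09,0,-0.1,0.158,-0.155,0,0],[0.09,0,-0.1,0.158,-0.155,0,0]]'
python3 - <<'E'
from h import *
c=bot.calibration('wrist');np.save('c14.npy',c,allow_pickle=True)
im=bot.camera('wrist');save('w14',im);save('w14z',im,(240,20,640,320),2)
print(tool()[0])
E
```

```text
clock: 18.3
tcp_pos: [0.4239, 0.0836, 0.1456]
ee_rot: [1.891, 1.566, 0.279]
force: [0.8, -0.5, -0.2]
width: 0.979
[0.42417021 0.08404939 0.14574116]
```

View pics/w14z.png

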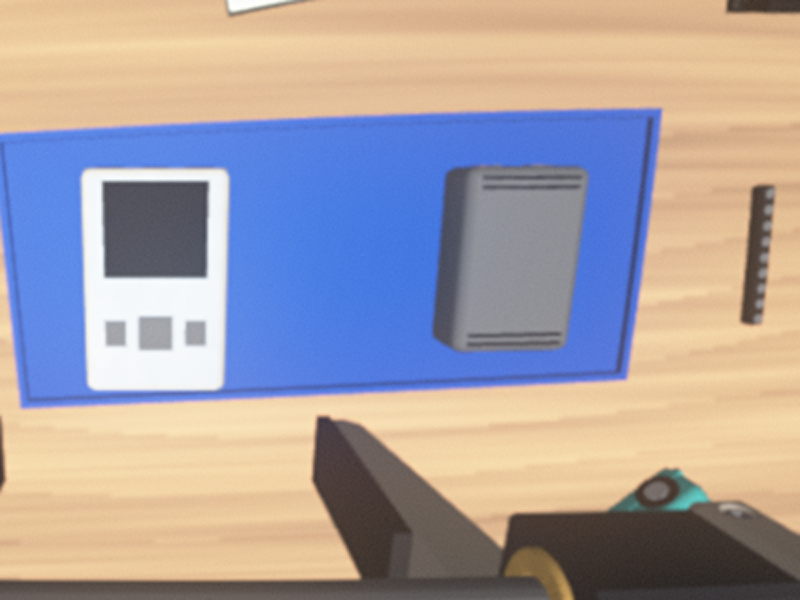

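Nothing is on the controller or the battery now. The controller spans crop (81..229, 168..390), and the battery top spans about (460..588, 166..350).

```bash
python3 - <<'E'
from h import *
c=np.load('c14.npy',allow_pickle=True).item()
f=lambda pts,z:(onplane(c,[(240+x/2,20+y/2) for x,y in pts],z)*1000).round(1)
def rep(n,P):
    e=np.diff(np.r_[P,P[:1]],axis=0)[:,:2]
    print(n,P.mean(0).round(1),np.linalg.norm(e,axis=1).round(1),np.degrees(np.arctan2(e[:,1],e[:,0])).round(1))
rep('ctrl',f([(81,168),(229,169),(223,391),(87,391)],.036))
rep('bat',f([(467,166),(588,167),(568,350),(453,350)],.036))
print(delta([.4555,.0845,.018],np.radians(-92.0)))
E
```

```text
ctrl [454.4  84.4  36. ] [62.8 99.  62.9 99.5] [-92.6 177.7  87.8  -2.4]
bat [458.9 -78.4  36. ] [54.1 82.1 54.9 81.6] [-9.170e+01 -1.795e+02  8.780e+01 -1.000e-01]
(array([ 0.1279,  0.0307, -0.0015]), array([-0.005, -0.002, -0.005]))
```

```bash

python3 -m handwheel '[[0.09,0.02,0.02,-0.0015,0,0,0],[0.09,0.06,0.03,-0.0015,-0.01,-0.002,-0.005],[0.09,0.09,0.0305,-0.0015,-0.01,-0.002,-0.005],[0.09,0.115,0.0305,-0.0015,-0.01,-0.002,-0.005],[0.09,0.128,0.0305,-0.0015,-0.01,-0.002,-0.005],[0.09,0.128,0.0305,-0.0015,-0.01,-0.002,-0.005],[0.05,0.128,0.0305,-0.0015,-0.01,-0.002,-0.005],[0.05,0.128,0.0305,-0.0015,-0.01,-0.002,-0.005],[0.05,0.128,0.0305,-0.0015,-0.01,-0.002,-0.005],[0.05,0.128,0.0305,-0.0015,-0.01,-0.002,-0.005],[0.05,0.128,0.0305,-0.0015,-0.01,-0.002,-0.005]]'
python3 -m handwheel '[[0.05,-0.005,0,0,0,0,0],[0.05,-0.03,0,0,0,0,0],[0.05,-0.07,0,0,0,0,0],[0.05,-0.1,0,0,0,0,0],[0.05,-0.1,0,0,0,0,0]]'
python3 - <<'E'
from h import *
im=bot.camera('wrist');save('w15',im);print(tool()[0],delta([.57,.01,.12],np.radians(-81.2)))
E
```

```text
clock: 19.45
tcp_pos: [0.4561, 0.0847, 0.0187]
ee_rot: [1.6, 1.569, -0.001]
force: [0.4, 0.4, 7.2]
width: 0.695
clock: 19.95
tcp_pos: [0.4583, 0.0851, 0.1223]
ee_rot: [1.744, 1.563, 0.143]
force: [0.7, 0.4, -1.8]
width: 0.695
[0.45707077 0.08485614 0.120277  ] (array([0.0008, 0.1151, 0.0715]), array([-0.183, -0.   , -0.006]))
```

View pics/w15.png

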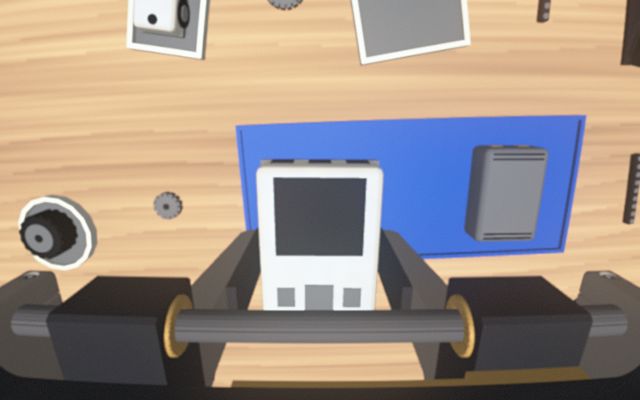

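```bash

python3 -m handwheel '[[0.05,0,0.025,0.015,-0.04,0,0],[0.05,0,0.06,0.035,-0.09,0,0],[0.05,0,0.09,0.055,-0.14,0,0],[0.05,0,0.11,0.07,-0.183,0,-0.005],[0.05,0,0.115,0.0715,-0.183,0,-0.005],[0.05,0,0.115,0.0715,-0.183,0,-0.005]]'
python3 - <<'E'
from h import *
c=bot.calibration('wrist');np.save('c16.npy',c,allow_pickle=True)
im=bot.camera('wrist');save('w16',im);print(tool()[0],delta([.6405,.0115,.0187],np.radians(-81.2)))
E
python3 rim.py c16.npy pics/w16.png
```

```text
clock: 20.6
tcp_pos: [0.569, 0.0097, 0.119]
ee_rot: [-1.934, 1.568, 2.929]
force: [-0.4, 0.5, -2.8]
width: 0.694
[0.56827206 0.01018967 0.11924852] (array([0.1004, 0.0718, 0.0097]), array([-0.002, -0.001,  0.003]))
[ 31. 326.] ctr 373.4 303.6 size 28.6 48.1 ang 8.4 circ 26.4
[617. 314.] ctr 483.5 -332.4 size 56.1 61.6 ang 9.2 circ 35.4
[  8. 267.] ctr 443.3 315.8 size 43.4 23.7 ang 5.8 circ 22.0
[418. 276.] ctr 511.3 -97.3 size 95.1 38.3 ang 30.8 circ 47.9
[232. 257.] ctr 501.3 84.1 size 20.9 62.4 ang 68.0 circ 32.3
[604. 167.] ctr 632.4 -253.6 size 67.7 130.2 ang 79.2 circ 66.4
[218. 105.] ctr 634.0 106.9 size 35.2 34.3 ang 88.9 circ 17.9
[112.  83.] ctr 637.0 200.3 size 68.7 106.9 ang 79.0 circ 62.0
```

View pics/w16.png

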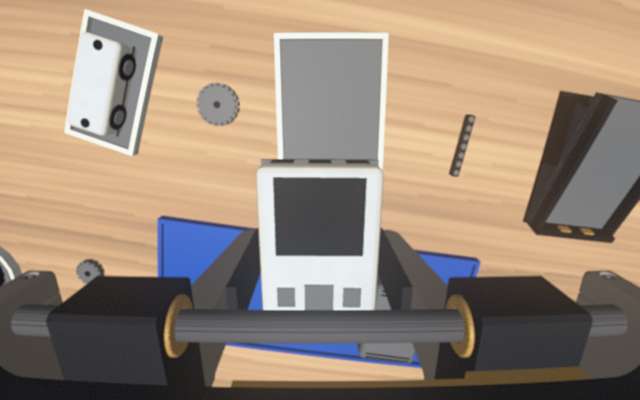

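The controller is parallel to the tray, whose far edge runs (275,33) to (388,33). The 10 mm sideways offset agrees with the computed shift.

```bash

python3 - <<'E'
from h import *
c=np.load('c16.npy',allow_pickle=True).item()
P=onplane(c,[(275,34),(388,34)],.01);d=P[1]-P[0];m=P.mean(0);u=np.array([np.cos(np.radians(8.8)),np.sin(np.radians(8.8)),0])
print(P,np.linalg.norm(d),np.degrees(np.arctan2(d[1],d[0]))+90,'centre',m-u*.064)
E
python3 -m handwheel '[[0.05,0,0.03,0.004,0,0,0],[0.05,0.01,0.06,0.008,0,0,0],[0.05,0.03,0.072,0.0097,0,0,0],[0.05,0.05,0.072,0.0097,0,0,0],[0.05,0.07,0.072,0.0097,0,0,0],[0.05,0.08,0.072,0.0097,0,0,0],[0.05,0.08,0.072,0.0097,0,0,0]]'
python3 - <<'E'
from h import *
print(tool()[0],delta([.6405,.0115,.0187],np.radians(-81.2)))
im=bot.camera('scene');save('s5z',im,(190,200,350,320),4)
E
```

```text
[[ 0.69654231  0.06563809  0.01      ]
 [ 0.71042355 -0.02445515  0.01      ]] 0.09115635666967184 8.759046192281033 centre [0.64023631 0.01080038 0.01      ]
clock: 21.35
tcp_pos: [0.6385, 0.0122, 0.0373]
ee_rot: [-1.818, 1.564, 3.046]
force: [-0.1, -0.1, -2.9]
width: 0.695
[0.63845597 0.01223601 0.03733965] (array([0.0186, 0.002 , 0.0011]), array([-0.001, -0.002,  0.006]))
```

View pics/s5z.png

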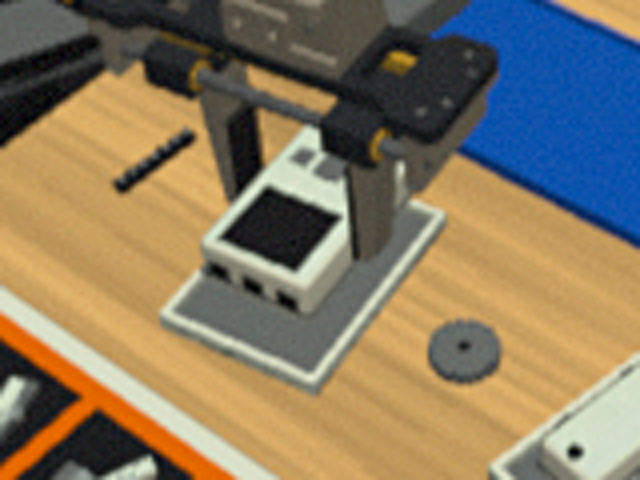

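```bash

python3 -m handwheel '[[0.05,0.008,0.001,0.001,0,-0.002,0.005],[0.05,0.014,0.001,0.001,0,-0.002,0.005],[0.05,0.0175,0.001,0.001,0,-0.002,0.005],[0.05,0.019,0.001,0.001,0,-0.002,0.005],[0.05,0.0195,0.001,0.001,0,-0.002,0.005],[0.05,0.0195,0.001,0.001,0,-0.002,0.005]]'
```

```text
clock: 22.0
tcp_pos: [0.6408, 0.0112, 0.0192]
ee_rot: [0.906, 1.57, -0.513]
force: [0.2, 0.3, -2.3]
width: 0.695
```

```bash

python3 -m handwheel '[[0.05,0.001,0,0,0,0,0],[0.08,0.001,0,0,0,0,0],[0.08,0.001,0,0,0,0,0],[0.08,0.001,0,0,0,0,0],[0.08,-0.02,0,0,0,0,0],[0.08,-0.06,0,0,0,0,0],[0.09,-0.1,-0.02,0,0,0,0],[0.09,-0.14,-0.06,0,0,0,0],[0.09,-0.15,-0.09,0,0,0,0],[0.09,-0.15,-0.09,0,0,0,0]]'
python3 - <<'E'
from h import *
c=bot.calibration('wrist');np.save('c17.npy',c,allow_pickle=True)
im=bot.camera('wrist');save('w17',im);print(tool()[0],delta([.53,-.225,.2],np.radians(-90)))
E
python3 rim.py c17.npy pics/w17.png
```

```text
clock: 23.0
tcp_pos: [0.5494, -0.0028, 0.1716]
ee_rot: [1.142, 1.568, -0.277]
force: [-0.7, -0.2, -1.3]
width: 0.98
[ 0.55115456 -0.00253803  0.17069851] (array([-0.0292, -0.0544,  0.2167]), array([ 0.152,  0.001, -0.003]))
[ 23. 285.] ctr 364.7 345.9 size 17.4 94.8 ang 36.0 circ 47.4
[374. 275.] ctr 448.8 -85.6 size 60.9 97.3 ang 89.2 circ 53.3
[450. 276.] ctr 455.5 -163.6 size 145.8 51.7 ang 59.6 circ 73.1
[190. 276.] ctr 414.1 122.9 size 48.5 146.9 ang 52.5 circ 73.5
[ 22. 239.] ctr 425.2 335.2 size 60.8 82.1 ang 81.9 circ 43.1
[562. 134.] ctr 637.4 -252.3 size 73.1 139.2 ang 80.4 circ 77.8
[223.  84.] ctr 634.2 106.7 size 34.2 33.9 ang 82.4 circ 17.7
[320.  89.] ctr 640.4 10.3 size 128.9 93.9 ang 8.7 circ 78.8
[132.  66.] ctr 637.3 200.5 size 68.6 107.5 ang 78.9 circ 62.0
```

View pics/w17.png

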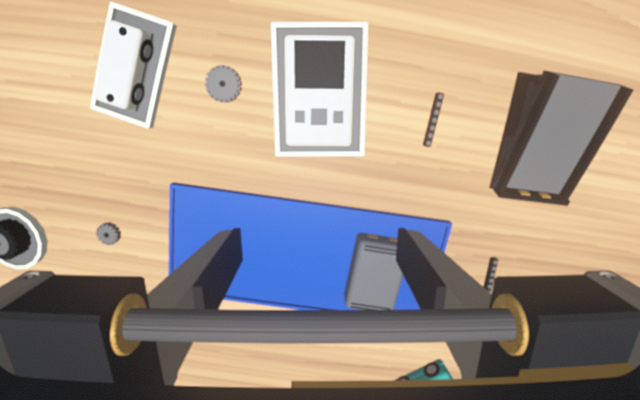

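The controller is flat and centred in the big tray at (319,89). Now a dedicated view of the charger.

```bash

python3 -m handwheel '[[0.09,-0.005,-0.01,0.03,0.03,0,0],[0.09,-0.01,-0.02,0.075,0.06,0,0],[0.09,-0.02,-0.03,0.12,0.1,0,0],[0.09,-0.03,-0.045,0.165,0.15,0,0],[0.09,-0.03,-0.054,0.205,0.152,0,-0.003],[0.09,-0.03,-0.054,0.217,0.152,0,-0.003],[0.09,-0.03,-0.054,0.217,0.152,0,-0.003],[0.09,-0.03,-0.054,0.217,0.152,0,-0.003]]'
python3 - <<'E'
from h import *
c=bot.calibration('wrist');np.save('c18.npy',c,allow_pickle=True)
im=bot.camera('wrist');cv2.imwrite('pics/w18.png',im[:,:,::-1]);save('w18z',im,(230,0,430,150),4);print(tool()[0])
im=bot.camera('scene');cv2.imwrite('pics/scene6.png',im[:,:,::-1])
E
```

```text
clock: 23.85
tcp_pos: [0.5307, -0.2243, 0.1999]
ee_rot: [-1.933, 1.57, 2.779]
force: [-0.4, -0.5, 0.7]
width: 0.981
[ 0.53067474 -0.22386451  0.20000904]
```

View pics/w18z.png

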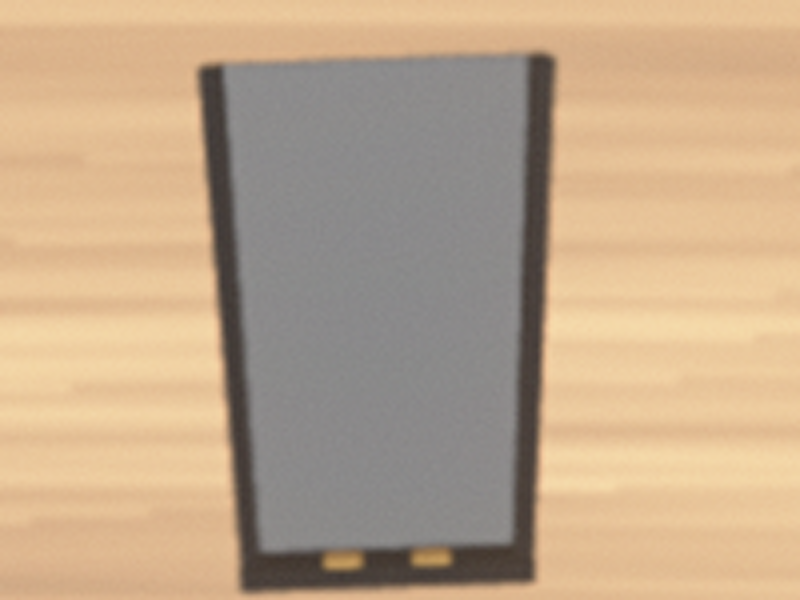

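The charger's grey floor has its low corners at crop (259,552) and (514,543), with the brass contacts on the stop's face. The high corners are at (222,66) and (528,57). I'll cast each onto its known height.

```bash
python3 - <<'E'
from h import *
c=np.load('c18.npy',allow_pickle=True).item()
f=lambda pts,z:(onplane(c,[(230+x/4,y/4) for x,y in pts],z)*1000).round(1)
L=f([(259,552),(514,543)],.012);H=f([(222,66),(528,56)],.0491)
l,h=L.mean(0),H.mean(0);d=h-l
print(L,H,'w',np.linalg.norm(L[0]-L[1]),np.linalg.norm(H[0]-H[1]),'len',np.linalg.norm(d[:2]),'yaw',np.degrees(np.arctan2(d[1],d[0])))
for P in (L,H):
    e=P[1]-P[0];print('perp yaw',np.degrees(np.arctan2(e[1],e[0]))+90)
u=d[:2]/np.linalg.norm(d[:2]);print('origin from low',l[:2]+u*58,'from high',h[:2]-u*56.1)
# battery view from c18
t,R,s=tool();print(delta([.42,-.08,.15],np.radians(-90.5)))
E
```

```text
[[ 575.  -196.8   12. ]
 [ 577.5 -267.5   12. ]] [[ 689.2 -193.1   49.1]
 [ 691.3 -263.2   49.1]] w 70.74418704034981 70.13144801014734 len 114.0701538527936 yaw 2.009553813021153
perp yaw 2.0251738670257
perp yaw 1.7159081728505328
origin from low [ 634.21432964 -230.11616387] from high [ 634.18450185 -230.11721046]
(array([ 0.0502, -0.1105, -0.1438]), array([0.01, 0.  , 0.  ]))
```

The charger solves consistently: origin (634.2, −230.1), yaw 2.0°, width 70.4 and length 114. Now to grasp the battery.

```bash

python3 -m handwheel '[[0.09,0,-0.02,-0.03,0,0,0],[0.09,0,-0.05,-0.065,0,0,0],[0.09,0.01,-0.08,-0.1,0,0,0],[0.09,0.03,-0.105,-0.13,0.01,0,0],[0.09,0.05,-0.11,-0.144,0.01,0,0],[0.09,0.05,-0.11,-0.144,0.01,0,0],[0.09,0.05,-0.11,-0.144,0.01,0,0]]'
python3 - <<'E'
from h import *
c=bot.calibration('wrist');np.save('c19.npy',c,allow_pickle=True)
im=bot.camera('wrist');save('w19z',im,(220,20,420,170),4);print(tool()[0],delta([.459,-.0793,.02],np.radians(-90.5)))
E
```

```text
clock: 24.65
tcp_pos: [0.4212, -0.0793, 0.1508]
ee_rot: [0.388, 1.57, -1.189]
force: [-0.5, -0.5, 0.4]
width: 0.979
[ 0.42188703 -0.0798805   0.15117072] (array([ 0.1312,  0.0369, -0.0009]), array([ 0.001,  0.001, -0.001]))
```

View pics/w19z.png

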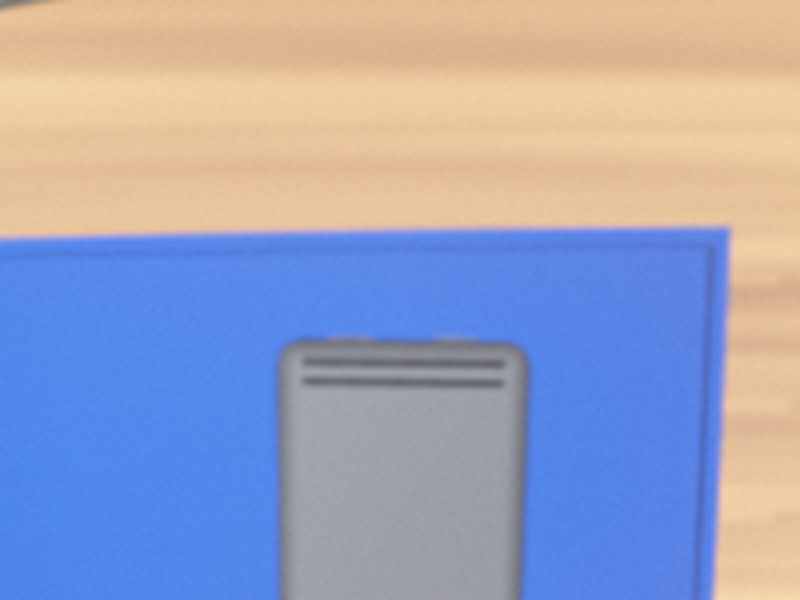

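```bash

python3 - <<'E'
from h import *
c=np.load('c19.npy',allow_pickle=True).item()
f=lambda pts,z:(onplane(c,[(220+x/4,20+y/4) for x,y in pts],z)*1000).round(1)
print(f([(279,344),(528,347)],.036),f([(404,341)],.034))
E
python3 -m handwheel '[[0.09,0.02,0.02,0,0,0,0],[0.09,0.06,0.034,-0.0009,0,0,0],[0.09,0.09,0.037,-0.0009,0,0,0],[0.09,0.115,0.037,-0.0009,0,0,0],[0.09,0.1305,0.037,-0.0009,0,0,0],[0.09,0.1305,0.037,-0.0009,0,0,0],[0.04,0.1305,0.037,-0.0009,0,0,0],[0.04,0.1305,0.037,-0.0009,0,0,0],[0.04,0.1305,0.037,-0.0009,0,0,0],[0.04,0.1305,0.037,-0.0009,0,0,0],[0.04,0.1305,0.037,-0.0009,0,0,0],[0.04,0.1305,0.037,-0.0009,0,0,0]]'
python3 -c "
from h import *
print(tool()[0],delta([.459,-.0793,.02],np.radians(-90.5)))"
```

```text
[[ 499.5  -54.1   36. ]
 [ 498.5 -107.8   36. ]] [[499.9 -81.   34. ]]
clock: 25.9
tcp_pos: [0.4596, -0.0795, 0.0214]
ee_rot: [1.244, 1.568, -0.335]
force: [-1.2, -1.0, 7.6]
width: 0.605
[ 0.4596006  -0.07948683  0.02138531] (array([ 0.0014, -0.0006, -0.0002]), array([ 0.001,  0.001, -0.002]))
```

```bash
cat >> h.py <<'E'
CH=np.array([.6342,-.2301,0]);CY=np.radians(2.0);A=.314
Rc=Ro.from_euler('z',CY)
U=Rc.apply([np.cos(A),0,np.sin(A)]);N=Rc.apply([-np.sin(A),0,np.cos(A)]);HOME=CH+Rc.apply([-.018,0,.025])
def cdelta(up,h,side=0):
    """TCP at HOME+up*U+h*N (+side along charger y), tool x=-N, jaw z=-charger y"""
    t,R,s=tool();x=-N;z=-Rc.apply([0,1,0]);G=Ro.from_matrix(np.c_[x,np.cross(z,x),z])
    p=HOME+up*U+h*N+side*Rc.apply([0,1,0])
    return np.round(R.inv().apply(p-t),4),np.round((R.inv()*G).as_rotvec(),3),p.round(4)
def cpos():
    t,R,s=tool();d=t-HOME;return 'up %.1f side %.1f h %.1f mm'%tuple(1e3*np.array([d@U,d@Rc.apply([0,1,0]),d@N])),'tilt',np.round(np.degrees(np.arccos(-R.apply([1,0,0])@N)),2),'F',(s['force']@np.c_[U,Rc.apply([0,1,0]),N]).round(2),s['width'].round(3)
E
python3 -m handwheel '[[0.04,-0.005,0,0,0,0,0],[0.04,-0.03,0,0,0,0,0],[0.04,-0.07,0,0,0,0,0],[0.04,-0.11,0,0,0,0,0],[0.04,-0.13,0,0,0,0,0],[0.04,-0.13,0,0,0,0,0],[0.04,-0.13,0,0,0,0,0]]'
python3 - <<'E'
from h import *
print(tool()[0],cdelta(.008,.055),bot.get_state()['force'],bot.get_state()['width'])
E
```

```text
clock: 26.6
tcp_pos: [0.4589, -0.0793, 0.151]
ee_rot: [1.254, 1.568, -0.324]
force: [-0.1, 0.6, -2.2]
width: 0.61
[ 0.45887761 -0.07925433  0.15101851] (array([0.0717, 0.1489, 0.1507]), array([-0.042,  0.008,  0.311]), array([ 0.6068, -0.2311,  0.0798])) [-0.13688917  0.61561836 -2.21571182] 0.6102715212704092
```

```bash

python3 -m handwheel '[[0.04,0,0.025,0.025,0,0,0.03],[0.04,0,0.055,0.055,-0.01,0,0.08],[0.04,0,0.085,0.085,-0.02,0,0.14],[0.04,0,0.115,0.115,-0.03,0.005,0.2],[0.04,0.005,0.14,0.14,-0.042,0.008,0.26],[0.04,0.02,0.149,0.1507,-0.042,0.008,0.311],[0.04,0.04,0.149,0.1507,-0.042,0.008,0.311],[0.04,0.06,0.149,0.1507,-0.042,0.008,0.311],[0.04,0.072,0.149,0.1507,-0.042,0.008,0.311],[0.04,0.072,0.149,0.1507,-0.042,0.008,0.311],[0.04,0.072,0.149,0.1507,-0.042,0.008,0.311]]'
python3 - <<'E'
from h import *
print(cpos());print(cdelta(.008,.018))
im=bot.camera('wrist');save('w20',im)
im=bot.camera('scene');save('s7z',im,(130,140,270,250),5)
im=bot.camera('side');save('d7z',im,(370,180,500,290),5)
E
```

```text
clock: 27.7
tcp_pos: [0.6067, -0.2308, 0.0788]
ee_rot: [1.574, 1.258, 0.039]
force: [-0.3, 0.2, -2.0]
width: 0.609Traceback (most recent call last):
  File "<stdin>", line 2, in <module>
  File "h.py", line 38, in cpos
    t,R,s=tool();d=t-HOME;return 'up %.1f side %.1f h %.1f mm'%tuple(1e3*np.array([d@U,d@Rc.apply([0,1,0]),d@N])),'tilt',np.round(np.degrees(np.arccos(-R.apply([1,0,0])@N)),2),'F',(s['force']@np.c_[U,Rc.apply([0,1,0]),N]).round(2),s['width'].round(3)
                                                                                                                                                                                                                                       ^^^^^^^^^^^^^^^^
AttributeError: 'float' object has no attribute 'round'
```

```bash
sed -i "s/s\['width'\].round(3)/round(s['width'],3)/" h.py
python3 - <<'E'
from h import *
print(cpos());print(cdelta(.008,.018))
im=bot.camera('wrist');save('w20',im)
im=bot.camera('side');save('d7z',im,(370,180,500,290),5)
E
```

```text
('up 7.5 side 0.2 h 54.1 mm', 'tilt', np.float64(0.12), 'F', array([-0.92,  0.26, -1.77]), 0.609)
(array([0.0361, 0.0005, 0.0003]), array([ 0.   , -0.001,  0.002]), array([ 0.6183, -0.2307,  0.0446]))
```

View pics/d7z.png

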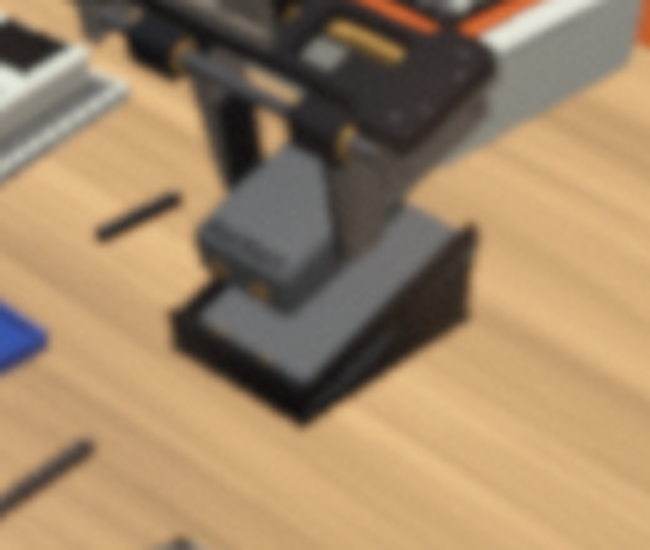

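View pics/w20.png

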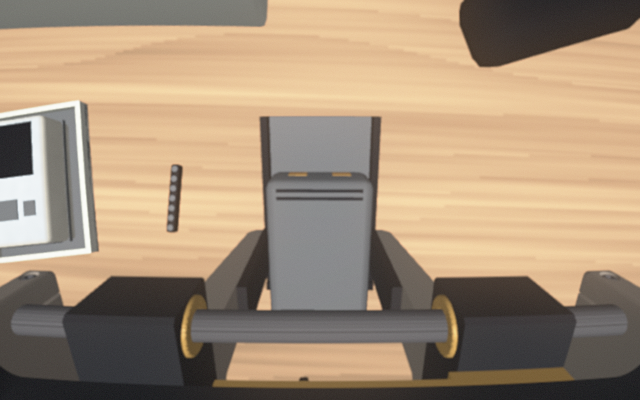

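The battery is parallel to the slope and centred over it, both at column 320. I'll lower it along the slope normal.

```bash

python3 -m handwheel '[[0.04,0.015,0.0005,0,0,0,0],[0.04,0.025,0.0005,0,0,-0.001,0.002],[0.04,0.033,0.0005,0,0,-0.001,0.002],[0.04,0.0355,0.0005,0,0,-0.001,0.002],[0.04,0.0365,0.0005,0,0,-0.001,0.002],[0.04,0.0365,0.0005,0,0,-0.001,0.002]]'
python3 - <<'E'
from h import *
print(cpos());print(cdelta(.008,.0155))
im=bot.camera('side');save('d8z',im,(370,180,500,290),5)
im=bot.camera('scene');save('s8z',im,(130,140,270,250),5)
E
```

```text
clock: 28.4
tcp_pos: [0.6193, -0.2308, 0.0455]
ee_rot: [1.568, 1.254, 0.032]
force: [-0.5, -0.3, -1.5]
width: 0.605
('up 9.3 side -0.1 h 18.6 mm', 'tilt', np.float64(0.14), 'F', array([-0.91, -0.27, -1.29]), 0.605)
(array([ 0.0031, -0.0013, -0.0001]), array([ 0.001,  0.001, -0.002]), array([ 0.619 , -0.2306,  0.0422]))
```

View pics/d8z.png

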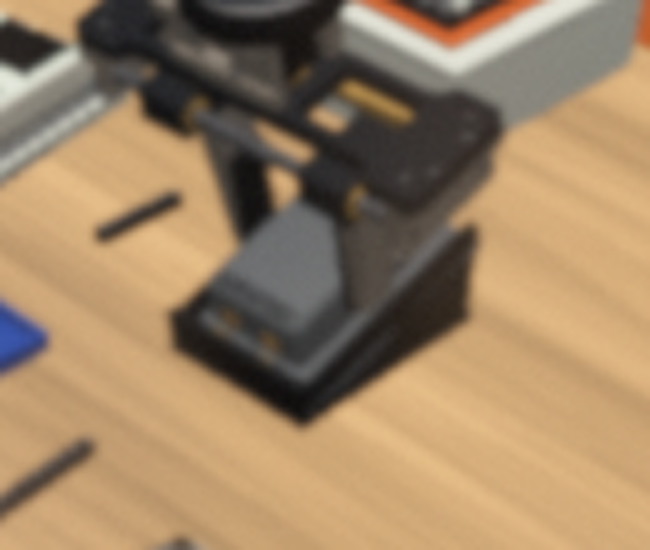

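View pics/s8z.png

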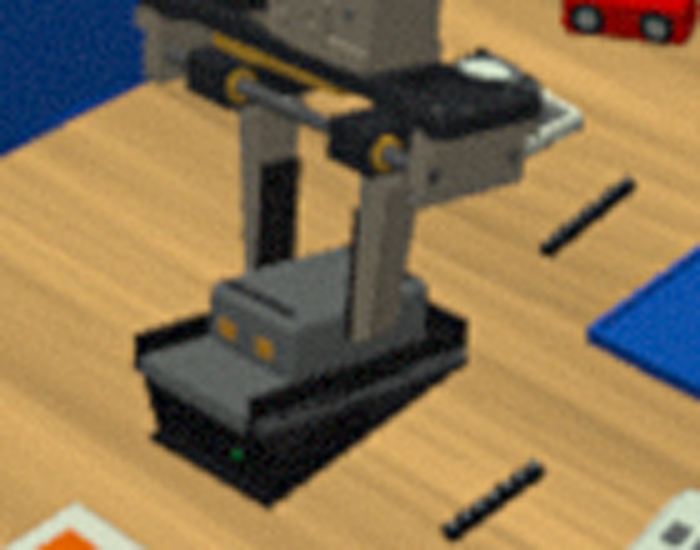

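```bash

python3 -m handwheel '[[0.04,0.001,0,0,0.001,0.001,-0.002],[0.04,0.0015,-0.002,0,0.001,0.001,-0.002],[0.04,0.0015,-0.004,0,0.001,0.001,-0.002],[0.04,0.0015,-0.005,0,0.001,0.001,-0.002],[0.04,0.0015,-0.005,0,0.001,0.001,-0.002]]'
python3 -c "
from h import *
print(cpos(),cdelta(.002,.0155))"
```

```text
clock: 29.0
tcp_pos: [0.6148, -0.231, 0.0429]
ee_rot: [1.571, 1.256, 0.035]
force: [0.6, 0.5, -1.6]
width: 0.607
('up 4.2 side -0.3 h 17.4 mm', 'tilt', np.float64(0.03), 'F', array([ 0.07,  0.48, -1.68]), 0.607) (array([ 0.0019, -0.0022, -0.0003]), array([-0.001,  0.   , -0.001]), array([ 0.6133, -0.2308,  0.0404]))
```

```bash

python3 -m handwheel '[[0.04,0.0005,-0.0005,0,0,0,0],[0.04,0.001,-0.001,0,0,0,0],[0.04,0.001,-0.0015,0,0,0,0],[0.04,0.001,-0.0015,0,0,0,0]]'
python3 -c "
from h import *
print(cpos(),cdelta(.002,.0155))"
```

```text
clock: 29.4
tcp_pos: [0.6136, -0.231, 0.0414]
ee_rot: [1.572, 1.256, 0.035]
force: [0.5, -0.1, -2.5]
width: 0.606
('up 2.6 side -0.2 h 16.4 mm', 'tilt', np.float64(0.03), 'F', array([-0.33, -0.11, -2.54]), 0.606) (array([ 0.0009, -0.0006, -0.0002]), array([-0.001, -0.   , -0.   ]), array([ 0.6133, -0.2308,  0.0404]))
```

```bash

python3 -m handwheel '[[0.04,0.0005,-0.0005,0,0,0,0],[0.04,0.001,-0.001,0,0,0,0],[0.04,0.001,-0.001,0,0,0,0],[0.04,0.001,-0.001,0,0,0,0]]'
python3 -c "
from h import *
print(cpos())"
```

```text
clock: 29.8
tcp_pos: [0.6132, -0.2311, 0.0402]
ee_rot: [1.571, 1.256, 0.034]
force: [0.7, 0.0, -2.1]
width: 0.604
('up 1.8 side -0.3 h 15.4 mm', 'tilt', np.float64(0.05), 'F', array([ 0.06,  0.01, -2.21]), 0.604)
```

```bash

python3 -m handwheel '[[0.04,0.0004,-0.0005,0,0,0,0],[0.04,0.0008,-0.001,0,0,0,0],[0.04,0.0008,-0.001,0,0,0,0]]'
python3 - <<'E'
from h import *
print(cpos())
im=bot.camera('side');save('d9z',im,(370,180,500,290),5)
im=bot.camera('scene');save('s9z',im,(130,140,270,250),5)
E
```

```text
clock: 30.1
tcp_pos: [0.6132, -0.2312, 0.0401]
ee_rot: [1.57, 1.254, 0.033]
force: [-0.0, 2.8, 5.5]
width: 0.606
('up 1.8 side -0.4 h 15.3 mm', 'tilt', np.float64(0.14), 'F', array([1.76, 2.76, 5.22]), 0.606)
```

View pics/d9z.png

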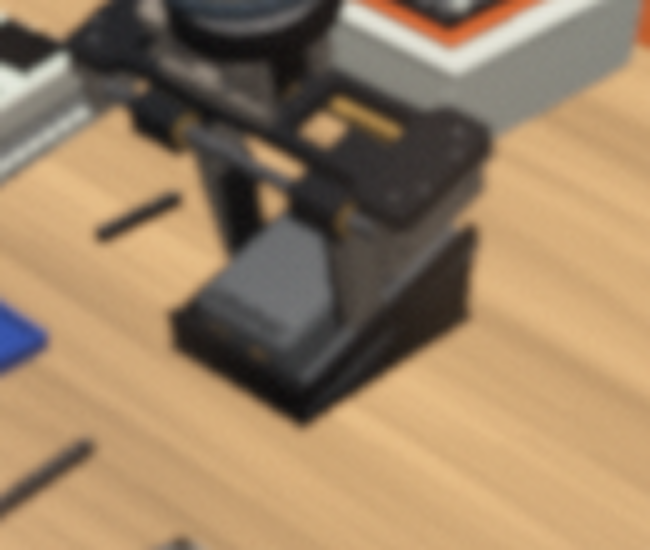

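View pics/s9z.png

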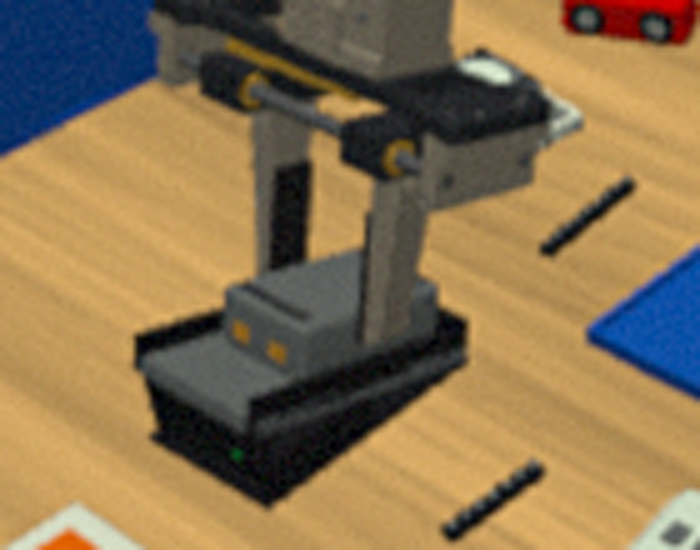

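Floor contact: h is 15.3 mm and the normal force rose to 5 N. I'll release, retract along the normal, and then push from the high end with shut fingers.

```bash

python3 -m handwheel '[[0.08,0,0,0,0,0,0],[0.08,0,0,0,0,0,0],[0.08,0,0,0,0,0,0],[0.08,-0.02,0,0,0,0,0],[0.08,-0.05,0,0,0,0,0],[0.08,-0.07,0.02,0,0,0,0],[0.04,-0.07,0.06,0,0,0,0],[0.0,-0.07,0.062,0,0,0,0],[0.0,-0.07,0.062,0,0,0,0],[0.0,-0.07,0.062,0,0,0,0],[0.0,-0.07,0.062,0,0,0,0]]'
python3 - <<'E'
from h import *
print(cpos(),cdelta(.062,.013))
im=bot.camera('scene');save('s10z',im,(130,140,270,250),5)
im=bot.camera('wrist');save('w21',im)
E
```

```text
clock: 31.3
tcp_pos: [0.6487, -0.2296, 0.1246]
ee_rot: [1.573, 1.257, 0.036]
force: [-0.5, -1.3, -0.2]
width: 0.459
('up 61.7 side 0.0 h 84.7 mm', 'tilt', np.float64(0.03), 'F', array([-0.62, -1.27,  0.03]), 0.459) (array([0.0717, 0.0003, 0.0001]), array([-0.001, -0.   , -0.   ]), array([ 0.6711, -0.2288,  0.0565]))
```

View pics/s10z.png

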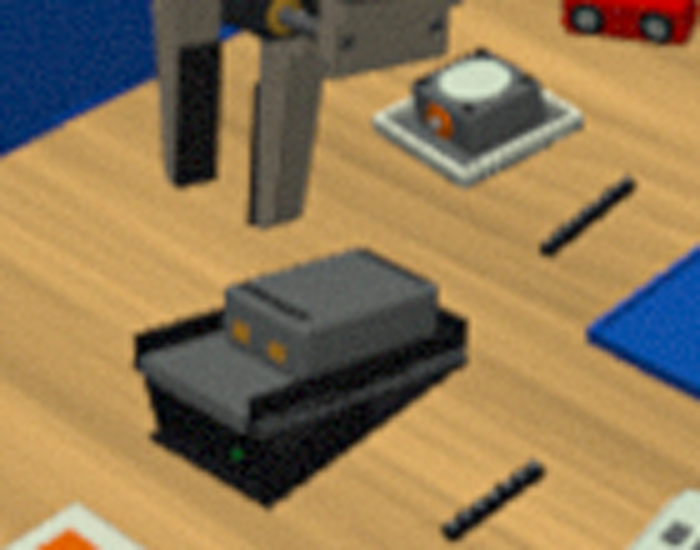

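View pics/w21.png

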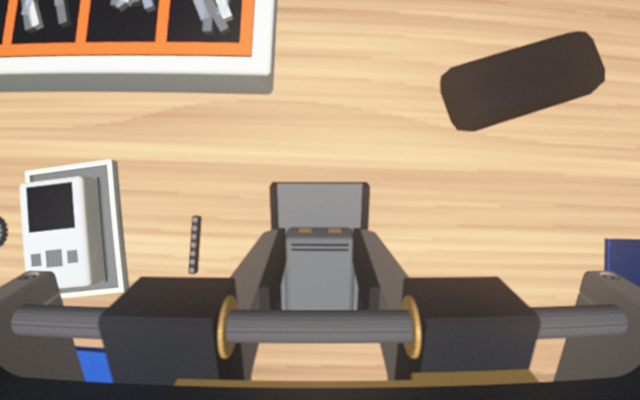

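The battery rests flat on the slope after release. The next rows shut the fingers and descend behind its high end.

```bash

python3 -m handwheel '[[0.0,0,0,0,0,0,0],[0.0,0,0,0,0,0,0],[0.0,0,0,0,0,0,0],[0.0,0.02,0.002,0,0,0,0],[0.0,0.04,0.002,0,0,0,0],[0.0,0.06,0.002,0,0,0,0],[0.0,0.07,0.002,0,0,0,0],[0.0,0.07,0.002,0,0,0,0],[0.0,0.07,0.002,0,0,0,0]]'
python3 -c "
from h import *
print(cpos())"
```

```text
clock: 32.3
tcp_pos: [0.6729, -0.229, 0.0595]
ee_rot: [1.572, 1.256, 0.035]
force: [0.4, -0.9, 0.2]
width: 0.007
('up 64.6 side -0.3 h 15.3 mm', 'tilt', np.float64(0.05), 'F', array([ 0.41, -0.88,  0.1 ]), 0.007)
```

```bash

python3 -m handwheel '[[0.0,0,-0.003,0,0,0,0],[0.0,0,-0.006,0,0,0,0],[0.0,0,-0.008,0,0,0,0],[0.0,0,-0.009,0,0,0,0],[0.0,0,-0.009,0,0,0,0]]'
python3 -c "
from h import *
print(cpos())"
python3 -m handwheel '[[0.0,0,-0.001,0,0,0,0],[0.0,0,-0.0015,0,0,0,0],[0.0,0,-0.0015,0,0,0,0]]'
python3 - <<'E'
from h import *
print(cpos())
im=bot.camera('scene');save('s11z',im,(130,140,270,250),5)
E
```

```text
clock: 32.8
tcp_pos: [0.6642, -0.2294, 0.0569]
ee_rot: [1.572, 1.256, 0.035]
force: [1.1, -0.4, 0.3]
width: 0.004
('up 55.5 side -0.3 h 15.5 mm', 'tilt', np.float64(0.06), 'F', array([ 1.15, -0.42, -0.11]), 0.004)
clock: 33.1
tcp_pos: [0.6627, -0.2294, 0.0563]
ee_rot: [1.572, 1.256, 0.035]
force: [0.3, 0.3, 1.0]
width: 0.004
('up 53.9 side -0.3 h 15.4 mm', 'tilt', np.float64(0.06), 'F', array([0.62, 0.28, 0.83]), 0.004)
```

View pics/s11z.png

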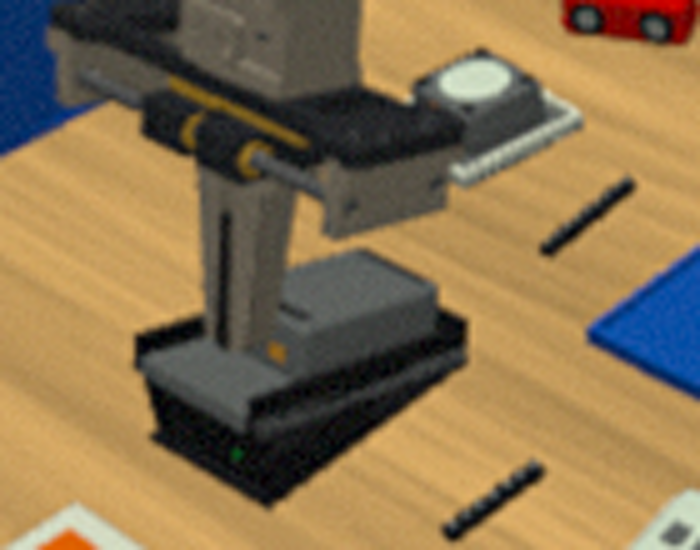

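The finger is just behind the battery's high end. I'll push on in 1 mm steps and watch the force.

```bash

python3 -m handwheel '[[0.0,0,-0.0005,0,0,0,0],[0.0,0,-0.001,0,0,0,0],[0.0,0,-0.001,0,0,0,0]]'
python3 -c "
from h import *
print(cpos())"
python3 -m handwheel '[[0.0,0,-0.0005,0,0,0,0],[0.0,0,-0.001,0,0,0,0],[0.0,0,-0.001,0,0,0,0]]'
python3 -c "
from h import *
print(cpos())"
```

```text
clock: 33.45
tcp_pos: [0.6617, -0.2294, 0.056]
ee_rot: [1.572, 1.256, 0.035]
force: [0.2, -0.2, -0.1]
width: 0.006
('up 52.8 side -0.3 h 15.4 mm', 'tilt', np.float64(0.05), 'F', array([ 0.16, -0.23, -0.15]), 0.006)
clock: 33.75
tcp_pos: [0.6613, -0.2295, 0.0561]
ee_rot: [1.571, 1.255, 0.034]
force: [2.8, 1.9, 1.1]
width: 0.003
('up 52.5 side -0.4 h 15.6 mm', 'tilt', np.float64(0.12), 'F', array([3.05, 1.75, 0.22]), 0.003)
```

```bash

python3 -m handwheel '[[0.0,0,-0.0003,0,0,0,0],[0.0,0,-0.0003,0,0,0,0]]'
python3 -c "
from h import *
print(cpos())"
```

```text
clock: 33.95
tcp_pos: [0.6613, -0.2295, 0.0561]
ee_rot: [1.57, 1.254, 0.033]
force: [2.3, 1.3, 0.8]
width: 0.004
('up 52.5 side -0.4 h 15.7 mm', 'tilt', np.float64(0.15), 'F', array([2.44, 1.23, 0.03]), 0.004)
```

The finger has stopped moving while the force stays at about 2.5–3 N, so the battery is on the stop. I'll back off, retract and look.

```bash

python3 -m handwheel '[[0.0,0,0.004,0,0,0,0],[0.0,-0.01,0.008,0,0,0,0],[0.0,-0.05,0.008,0,0,0,0],[0.0,-0.1,-0.02,0,0,0,0],[0.0,-0.14,-0.06,0,0,0,-0.1],[0.0,-0.14,-0.09,0,0,0,-0.2],[0.0,-0.14,-0.12,0,0,0,-0.31],[0.0,-0.14,-0.12,0,0,0,-0.31],[0.0,-0.14,-0.12,0,0,0,-0.31]]'
python3 - <<'E'
from h import *
print(tool()[0])
c=bot.calibration('wrist');np.save('c22.npy',c,allow_pickle=True)
im=bot.camera('wrist');save('w22',im);cv2.imwrite('pics/w22f.png',im[:,:,::-1]);save('w22z',im,(230,0,430,150),4)
im=bot.camera('side');save('d12z',im,(370,180,500,290),5)
im=bot.camera('scene');cv2.imwrite('pics/s12.png',im[:,:,::-1])
E
```

```text
clock: 34.85
tcp_pos: [0.5049, -0.2348, 0.1522]
ee_rot: [1.552, 1.561, 0.015]
force: [-0.1, -0.3, -1.5]
width: 0.004
[ 0.50489678 -0.23483181  0.15215388]
```

View pics/w22.png

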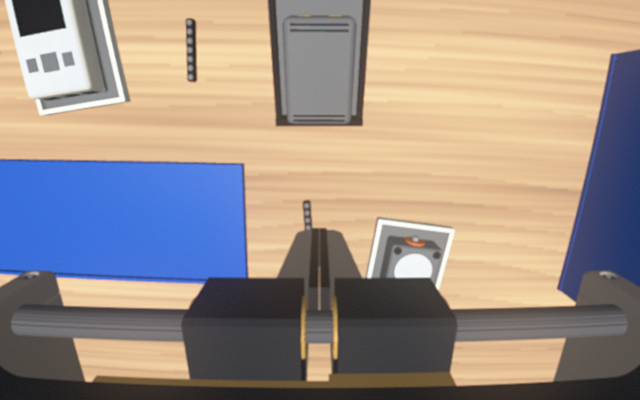

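View pics/d12z.png

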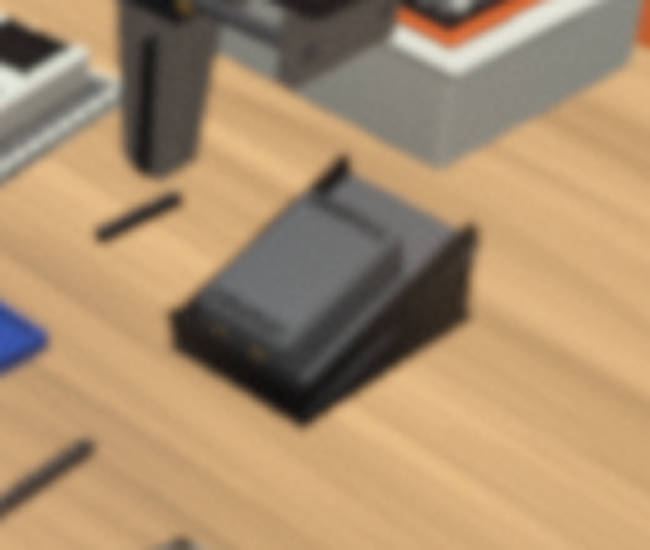

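View pics/s12.png

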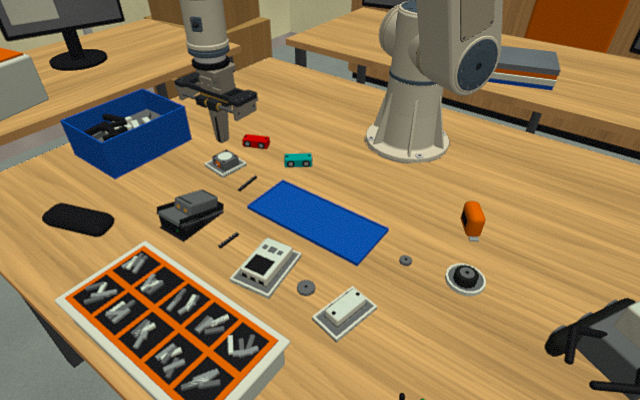

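All five parts appear in place. A numeric check of the battery's top edges and of the part centres against their trays:

```bash

python3 - <<'E'
from h import *
c=np.load('c22.npy',allow_pickle=True).item()
im=cv2.imread('pics/w22f.png');cv2.imwrite('pics/w22b.png',cv2.resize(im[0:140,250:390],None,fx=5,fy=4.2,interpolation=cv2.INTER_CUBIC))
Yc=Rc.apply([0,1,0])
for up in (-3,0,3): print(up,proj(c,[HOME+(up/1e3+a)*U+.03*N+b*Yc for a in(.042,-.042) for b in(.028,-.028)]).round(1).tolist())
s=bot.calibration('scene');d=bot.calibration('side')
print('motor exp px side, disc',proj(d,[[.427,-.3325,.032]]),'scene',proj(s,[[.427,-.3325,.032]]))
print('wheel scene exp',proj(s,[[.428,.3505,.028]]))
E
```

```text
-3 [[281.4, 22.2], [357.0, 22.1], [287.2, 129.5], [351.4, 129.4]]
0 [[281.1, 17.7], [357.2, 17.6], [287.0, 126.2], [351.5, 126.2]]
3 [[280.9, 13.1], [357.5, 13.0], [286.8, 122.9], [351.7, 122.8]]
motor exp px side, disc [[405.97849158 297.68064648]] scene [[224.35294372 155.69014928]]
wheel scene exp [[467.033766   271.93881583]]
```

View pics/w22b.png

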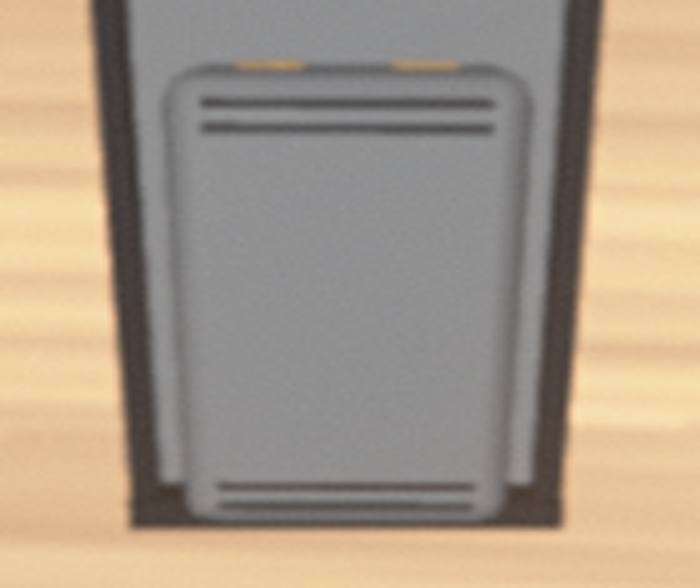

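The battery's high edge is at row 17 against 17.7 expected, which puts it within 1 mm of home and centred laterally. The motor disc is where expected, at scene (224,156). I'll hand in.

```bash
python3 -c "
from cell import bot
print(bot.job_done(), bot.get_state()['clock'])"
```

```text
the job is handed in; nothing more can be done
the job is handed in; nothing more can be done
```

I put all five parts away and handed the job in at about 35 s of the 128 s. The hand-in reports no verdict, so what follows rests on my own checks.

- **Wheel, motor, sensor and controller:** each was released about 2–4 mm or less above its floor. Pictures taken afterwards show all four flat and near the centre. The wheel was about 3 mm off by eye, and the motor's disc was where I expected it.
- **Battery:** I laid it on the slope with the tool tilted to match, then pushed its high end with shut fingers until it stopped moving, at about 2.5–3 N. The last wrist picture puts it within about 1 mm of home along the slope at its high edge. It was centred between the side walls.
- **At hand-in:** the gripper was at a height of about 0.15 m, clear of everything.

**Disagreements:**
- My first tray positions from the scene and side cameras differed by up to about 19 mm, because the near outer walls pulled the outlines. I placed from closer wrist views instead, and for the motor's tray from both fixed cameras together.
- The wheel's position in the grip read about 5 mm off in one view, but the picture after release showed it nearly centred.

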